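Check a printed hub ring with a spring gauge

ROBOT

A 6-joint arm with a two-finger parallel gripper is mounted at the origin on a cart in front of the work surface, level with it; the furniture and walls round the work are solid. World frame = base frame: x ahead of the robot, y to its left, z up, the work surface at z = 0. Lengths are in mm, angles in rad, forces in N, time in s.
With the tool pointing down it reaches from about 400 to 925 mm from the base axis. Payload 12.5 kg.
Tool frame: the origin (TCP) lies midway between the tips of the shut fingers; the grasp point (between the pads) lies 19 mm behind it; z points along the fingers, y is the direction in which the jaws open and shut (so a half turn about z gives the same grasp; the last joint's range is limited). The gripper opens to 95 mm and grips with 3 to 60 N. Pads are 20 mm wide; open, the fingers measure 119 mm over their backs; the gripper's body (75 mm by 180 mm) begins 59 mm behind the grasp point.
Start: joints at [-1.365, 0.491, 1.559, -0, 1.092, -0.106], TCP at [191.756, -594.875, 214.661] pointing down, gripper open.
Joint ranges: [-3.1, 3.1], [-0.84, 2.19], [0.05, 2.79], [-1.13, 4.28], [0.06, 2.93], [-2.69, 2.69]. Speed limits (rad/s): [2.22, 2.22, 2.79, 3.14, 3.14, 3.14].

INTERFACE

Orientations are given as [roll, pitch, yaw] about the fixed x, y, z axes, in that order (R = Rz(yaw) Ry(pitch) Rx(roll)).
In Python, from cell import env, eyes, job_done, boxes_of, regions_of gives the robot as it stands.
- The arm moves only by the tool send_rows, never from a script. Its argument "plan" is text: rows parted by semicolons, each of 5 numbers parted by spaces: the shift along the tool's x, y, z in mm, then the turn about the tool's z in rad, then the finger opening in mm, from 0 to 95.1. In form: x y z roll gripper; .... A call has 1 to 8 rows; each row shifts and turns the pose as measured when the row begins, along the tool's axes as they then stand; what a row does not reach is not made up. A row lasts 1/10 s, in which the tool goes at most 50 mm and 8.59 degrees, less where a joint would pass 70% of its speed; a pose out of reach is approached as far as the arm can. A call with a gripper value outside its range is refused whole. The fingers move at their own pace and stop on an object; the grip force is fixed at half the most. Time passes only in rows, so rows that do not move let the fingers close. It gives the time, the measured TCP pose, the force and the opening at its end, in the units of the state.
- env.state(): the state, without advancing time (a new reading comes with each control period).
- eyes.read_camera(name): name is "side" or "top"; returns a dict with "image" (384x512x3 uint8, red, green, blue), "vertical_fov" (degrees; the focal length in pixels is half the picture's height over the tangent of half this angle, whatever the lens; pixels are square), "cx", "cy" (the principal point, pixels), "extrinsics" (4x4, takes a point from camera to world coordinates). Camera axes: x right, y up, looking along -z (the intrinsics and any distortion apply to the point x, -y, -z); pixel columns grow to the right and rows downward; lengths in mm; the calibration is good to about 2 mm. A picture is of the moment at which its call begins. There is no depth.
- job_done(): hands the job in, once; it reports no verdict.
Trained networks look in a picture, given as the dict that the camera call returned (one of the last four; its "shot" number tells which), for a name from the list of things; names that differ only in an ending like _2 or _b are one class to them, and where a whole thing is asked for, a point or a joint stands for the part that bears it (a point fixed in the world has none). Each returns a list of dicts, best first, with "confidence" (0 to 1); they miss things now and then, are a little off and sometimes report something else, mostly with a low value. They report only what shows in the picture. A call takes as long as a camera call. They do not tell look-alikes from the thing itself.
- boxes_of(target, picture): "bbox" ([left, top, width, height] in pixels, round what is visible of it).
- regions_of(target, picture): "pixels" (384x512 bool, what is visible of it) and "bbox" ([left, top, width, height] in pixels, round what is visible of it).
The state is a dict: "t": time; "joints": joint angles; "qvel": joint speeds; "tau": joint torques, N m; "eef_pos": TCP position; "tcp_rot": TCP orientation; "ft_force": force on the tool from outside, world axes, zero at the start; "moment": the same for the moment, N m; "opening": opening from 0.0 (shut) to 1.0 (fully open).
Only numpy, scipy, OpenCV 4.12 (cv2) and the standard library are available. Lean on these libraries where they do the work, as an engineer would, in place of code of your own. Each camera call takes 0.05 s, during which the arm holds its last target.

TASK

Slide the white printed ring, red dot up, down over the spindle of the small round inspection stand until it sits fully on the shoulder, and let go of it. Then take the yellow spring gauge out of its leaning rest and, holding it upright, press its tip gently on the middle of the ring's red dot until the plunger is about half way in. Finish like that, still gripping the gauge and pressing; leave the other small things where they are.

Things in the scene. Friction and masses are not known exactly. Their poses are not given: they have to be found in the camera images.
- ring: loose white printed ring, lies flat: outside diameter 48 mm, bore 18 mm through, 22 mm high, 60 g. Origin: centre of its underside, z up its axis, x towards the red dot
- red_dot (a point): centre of the red dot (10 mm across, flush) on the ring's top face, 14.5 mm from the ring's axis
- stand: fixed inspection stand: dark round foot 70 mm across and 6 mm thick, on it an aluminium column 40 mm across whose top (the shoulder) is 30 mm above the surface, from it an upright steel spindle 15 mm in diameter up to 62 mm, the last 6 mm tapering to 7 mm diameter. Origin: centre of the foot's underside, z up
- stand_seat (a point): on the spindle's axis, at the height of the shoulder: the ring's underside centre belongs here (so the ring's top is then 52 mm above the surface and the spindle stands 10 mm proud of it)
- stand_top (a point): top centre of the spindle, 62 mm above the surface
- rest: fixed blue rest on a black foot 90 x 60 mm: a block 50 x 50 mm with a square 15.5 mm hole that holds the gauge leaning 20 degrees to the rest's own -x side (roughly towards the robot). Origin: centre of its underside, z up
- gauge: loose yellow gauge, 120 g: square handle 22 x 22 x 84 mm, 6 mm button on top; below it a steel sleeve 13 mm thick, 20 mm long, and a 6 mm brass plunger standing out 20 mm. Origin: centre of the handle's lower end, z towards the button, x, y square to the faces. At first handle end lies on the block, sleeve and plunger in the hole: draw it out 40 mm along its axis; grip across y (level)
- gauge_tip (a point): round end of the plunger, 40 mm below the gauge's origin along its axis while the plunger is out
- plunger (a joint): how far the plunger is pushed into the gauge: 0 (out) to 0.010 m (fully in). A spring pushes it out: 0.9 N to start it, 2.4 N at half way, 3.9 N at the end, where it stops hard. A green band 5 mm long next to the sleeve has just disappeared at half way
- tin: bystander, not to be disturbed: low round grey screw tin, 43 mm across, 21 mm high. Origin: centre of its underside
- blue_pot: bystander, not to be disturbed: small white paint pot with a blue band, 36 mm across, 42 mm high. Origin: centre of its underside
- chair: bystander, not to be disturbed: doll-house wooden chair, 36 x 36 mm, 50 mm high. Origin: centre of its underside
- sanding_sponge: bystander, not to be disturbed: brick-red sanding sponge, 48 x 68 mm, 24 mm high. Origin: centre of its underside
Mind the look-alikes: they are no part of the job. Leave any black or turquoise look-alike of the ring alone.

How it is judged:
By the outcome, as a careful person would: the job done as asked, in the order asked, and still so for the second after the job is handed in, while the arm keeps its last pose, push and grip.
It also fails if it takes over 61 s, if anything falls off the work surface, if the arm or the gripper's body presses on something with over 40 N, if the wrist force passes 120 N, or if a joint passes its speed limit or range.

## Working session

There is one attempt and no reset: what is moved stays moved. The work goes in short steps, Python scripts to look and compute and a tool call to move; the robot and the scene stay as the last step left them, time stands still between calls to the robot, and variables do not carry over. Pictures are saved under pics/ and viewed, and the job is handed in when it is done.

Besides the shell and the picture viewer there is one more tool, called after "Emit:" as a command line: name --argument value ..., lists and objects as JSON in quotes. send_rows: Moves the arm, as the interface text tells. Its arguments: {"type":"object","properties":{"plan":{"type":"string"}},"required":["plan"]}

```bash
ls; mkdir -p pics; python3 - <<'E'
from cell import env, eyes, boxes_of
import cv2, numpy as np
print(env.state())
for n in ("side","top"):
    p=eyes.read_camera(n)
    cv2.imwrite(f"pics/{n}0.png",cv2.resize(p["image"][:,:,::-1],(800,600),interpolation=cv2.INTER_CUBIC))
    print(n,{k:v for k,v in p.items() if k!="image"})
    for t in ["ring","red_dot","stand","rest","gauge","tin","blue_pot","chair","sanding_sponge"]:
        print(t,[(np.round(b["bbox"]).tolist(),round(b["confidence"],2)) for b in boxes_of(t,p)][:4])
E
```

```text
pics
{'t': 0.0, 'joints': array([-1.36462156e+00,  4.91560860e-01,  1.55947531e+00, -5.38750599e-06,
        1.09169716e+00, -1.05582417e-01]), 'qvel': array([ 3.74969123e-05, -2.03743784e-03, -1.69173353e-03, -1.73273319e-03,
        2.66917147e-04,  8.24716767e-04]), 'tau': array([ 1.06163625e-03, -6.12646222e+01, -2.58178926e+01,  6.92666858e-02,
        4.81962925e-02, -1.05503564e-04]), 'eef_pos': array([ 191.68533714, -594.6103665 ,  214.05203756]), 'tcp_rot': array([-3.14045783e+00, -1.15460200e-04,  3.11759610e-01]), 'ft_force': array([-0.12787264,  0.02934137,  0.71585518]), 'moment': array([ 0.01125119,  0.03318482, -0.00997996]), 'opening': 1.00374446240105}
side {'vertical_fov': 49.99721570633128, 'cx': 259.603222090807, 'cy': 189.17660241325189, 'extrinsics': array([[-8.91515091e-01,  1.86248471e-01, -4.12931411e-01,
         1.01929851e+02],
       [-4.52600158e-01, -3.28374022e-01,  8.29049817e-01,
         7.11122234e+02],
       [ 1.88133130e-02,  9.26003244e-01,  3.77046483e-01,
         3.99797188e+02],
       [ 0.00000000e+00,  0.00000000e+00,  0.00000000e+00,
   
[... 1159 characters left out ...]
0, 22.0, 22.0], 0.82), ([296.0, 172.0, 21.0, 20.0], 0.77), ([291.0, 143.0, 22.0, 14.0], 0.53), ([302.0, 240.0, 23.0, 18.0], 0.52)]
red_dot [([299.0, 174.0, 19.0, 20.0], 0.75), ([332.0, 245.0, 23.0, 21.0], 0.74), ([300.0, 239.0, 19.0, 25.0], 0.73), ([290.0, 138.0, 21.0, 23.0], 0.51)]
stand [([238.0, 173.0, 31.0, 26.0], 0.93)]
rest [([183.0, 156.0, 31.0, 35.0], 0.72)]
gauge [([254.0, 121.0, 22.0, 21.0], 0.7), ([188.0, 167.0, 18.0, 18.0], 0.52)]
tin [([254.0, 122.0, 21.0, 21.0], 0.64), ([296.0, 173.0, 21.0, 24.0], 0.63)]
blue_pot [([147.0, 205.0, 18.0, 18.0], 0.61)]
chair [([190.0, 169.0, 13.0, 18.0], 0.61), ([321.0, 122.0, 18.0, 18.0], 0.54)]
sanding_sponge [([309.0, 207.0, 29.0, 18.0], 0.69)]
```

View pics/side0.png

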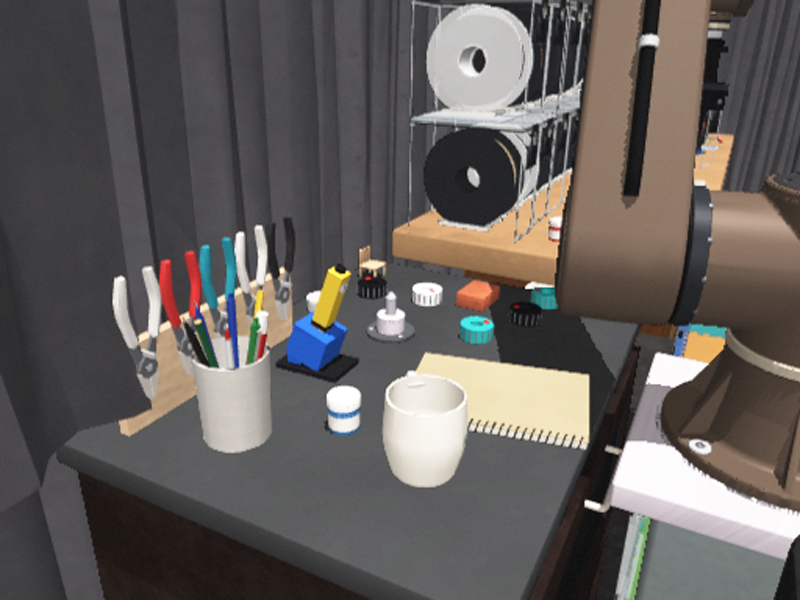

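View pics/top0.png

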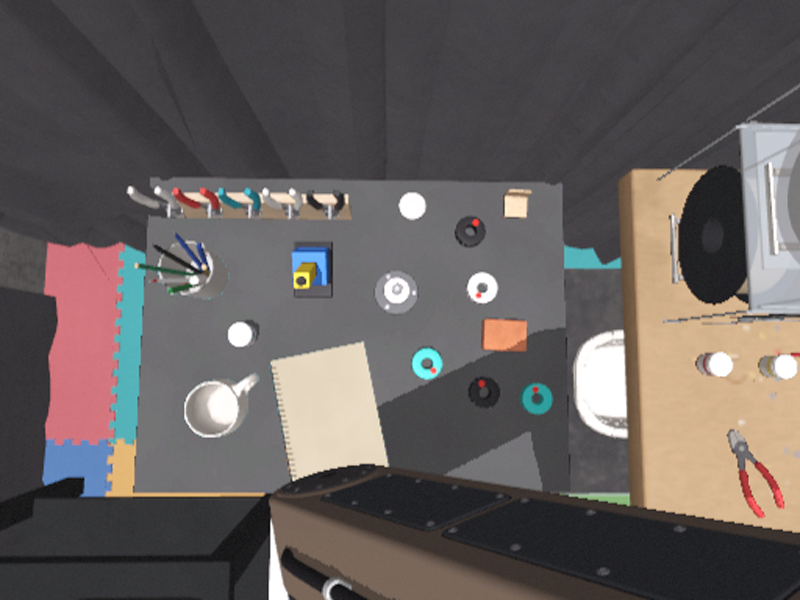

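```bash
python3 - <<'E'
from cell import eyes
import cv2, numpy as np
for n,(x,y,w,h) in (("side",(160,140,200,150)),("top",(130,100,240,180))):
    p=eyes.read_camera(n); c=p["image"][y:y+h,x:x+w,::-1]
    cv2.imwrite(f"pics/{n}1.png",cv2.resize(c,(800,600),interpolation=cv2.INTER_CUBIC))
    print(p.keys())
E
```

```text
dict_keys(['image', 'vertical_fov', 'cx', 'cy', 'extrinsics', 'shot'])
dict_keys(['image', 'vertical_fov', 'cx', 'cy', 'extrinsics', 'shot'])
```

View pics/side1.png

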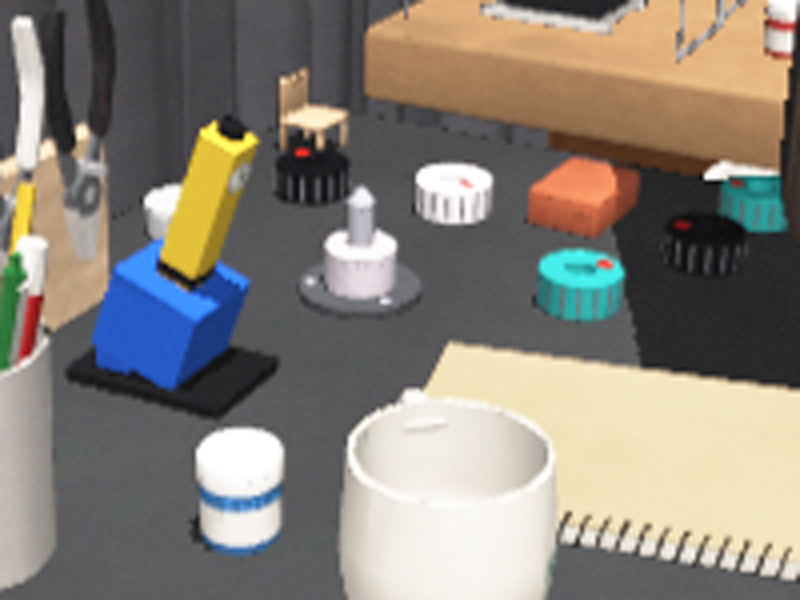

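View pics/top1.png

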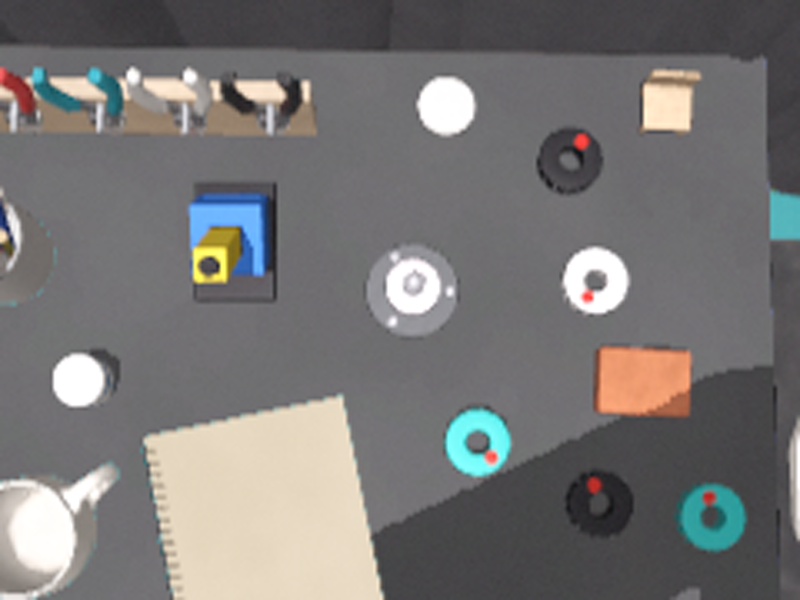

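Pixels in the 512x384 top view. The candidates for the ring are:
- white ring with red dot at (308,184)
- black at (300,148) and (309,251)
- turquoise at (273,232) and (343,255)
- plain white disc at (263,131), which must be the tin
- white pot at (154,214)

By the description it is the white ring at (308,184); in the side view it is at about (273,188).

In the side view the gauge leans in the blue rest at about (211,190) and the stand is at about (250,205).

Next I measure them.

```bash
cat > h.py <<'E'
import numpy as np, cv2
from cell import env, eyes, boxes_of, regions_of
def proj(p,P):
    E=p["extrinsics"]; P=np.atleast_2d(P)
    c=(P-E[:3,3])@E[:3,:3]
    f=192/np.tan(np.radians(p["vertical_fov"]/2))
    return np.c_[p["cx"]+f*c[:,0]/-c[:,2], p["cy"]-f*c[:,1]/-c[:,2]]
def circ(x,y,z,r,n=60):
    a=np.linspace(0,2*np.pi,n); return np.c_[x+r*np.cos(a),y+r*np.sin(a),0*a+z]
def ray(p,uv,z):
    E=p["extrinsics"]; f=192/np.tan(np.radians(p["vertical_fov"]/2))
    d=E[:3,:3]@np.array([(uv[0]-p["cx"])/f,-(uv[1]-p["cy"])/f,-1]); o=E[:3,3]
    return o+d*(z-o[2])/d[2]
def crop(p,box,name,polys=(),pts=()):
    x,y,w,h=box; s=min(800/w,600/h)
    im=cv2.resize(p["image"][y:y+h,x:x+w,::-1].copy(),None,fx=s,fy=s,interpolation=cv2.INTER_CUBIC)
    for q in polys:
        cv2.polylines(im,[np.int32(((q-[x,y]+.5)*s))],False,(0,255,0),1)
    for q in pts:
        cv2.circle(im,tuple(int(v) for v in (np.array(q)-[x,y]+.5)*s),3,(255,0,255),-1)
    cv2.imwrite("pics/"+name+".png",im)
E
python3 - <<'E'
from h import *
from scipy.optimize import least_squares
ps={n:eyes.read_camera(n) for n in("side","top")}
def best(t,p,near):
    r=[q for q in regions_of(t,p)]
    out=[]
    for q in r:
        b=q["bbox"]; c=np.array([b[0]+b[2]/2,b[1]+b[3]/2])
        out.append((np.hypot(*(c-near)),q))
    out=[o for o in out if o[0]<20]
    if not out: return None
    q=min(out,key=lambda o:o[0])[1]; ys,xs=np.nonzero(q["pixels"])
    print(t,q["bbox"],q["confidence"],len(xs)); return q["pixels"]
def hullc(p,P):
    h=cv2.convexHull(np.float32(proj(p,P))); m=cv2.moments(h); return np.array([m["m10"]/m["m00"],m["m01"]/m["m00"]]),m["m00"]
for t,near,cyl,guess in (("ring",{"top":(308,184),"side":(273,188)},[(0,24),(22,24)],(480,-130)),
  ("stand",{"top":(253,186),"side":(250,205)},[(0,35),(6,35),(30,20),(62,3.5)],(480,0))):
    ms={n:best(t,ps[n],np.array(near[n])) for n in ps}
    sol={}
    for use in (("top",),("side",),("top","side")):
        def res(v):
            o=[]
            for n in use:
                if ms[n] is None: continue
                ys,xs=np.nonzero(ms[n])
                if t=="stand": # union mask
                    im=np.zeros((384*8,512*8),np.uint8)
                c,a=hullc(ps[n],np.vstack([circ(v[0],v[1],z,r) for z,r in cyl])) 
                o+=list(c-[xs.mean(),ys.mean()])
            return o or [0,0]
        s=least_squares(res,guess); print(t,use,s.x,np.round(s.fun,2))
E
```

```text
ring [264.7, 183.9, 15.8, 11.3] 0.8 236
ring [295.6, 175.3, 17.8, 19.3] 0.84 271
ring ('top',) [ 501.2948452  -166.30457154] [0. 0.]
ring ('side',) [ 501.39367016 -166.31170384] [ 0. -0.]
ring ('top', 'side') [ 501.33363862 -166.2848172 ] [-0.01 -0.02  0.02  0.  ]
stand [235.6, 184.6, 29.6, 35.7] 0.67 566
stand [236.7, 171.7, 34.1, 29.4] 0.81 648
stand ('top',) [502.49993563   0.        ] [-12.03  -2.59]
stand ('side',) [481.87431335   0.        ] [-1.44  5.95]
stand ('top', 'side') [488.43749285   0.        ] [-12.09   3.    -4.1    5.31]
```

```bash
cat > m.py <<'E'
from h import *
from scipy.optimize import least_squares
ps={n:eyes.read_camera(n) for n in("side","top")}
parts=[[(0,35),(6,35)],[(6,20),(30,20)],[(30,7.5),(56,7.5),(62,3.5)]]
S=8
def sil(p,v):
    im=np.zeros((384*S,512*S),np.uint8)
    for pt in parts:
        h=cv2.convexHull(np.float32(proj(p,np.vstack([circ(v[0],v[1],z,r) for z,r in pt]))))
        cv2.fillPoly(im,[np.int32((h+.5)*S)],1)
    m=cv2.moments(im,True); return np.array([m["m10"]/m["m00"],m["m01"]/m["m00"]])/S-.5
ms={}
for n,near in (("top",(253,186)),("side",(250,203))):
    for q in regions_of("stand",ps[n]):
        b=q["bbox"]
        if np.hypot(b[0]+b[2]/2-near[0],b[1]+b[3]/2-near[1])<15: ms[n]=q["pixels"]; print(n,b,q["confidence"]); break
for use in (("top",),("side",),("top","side")):
    def res(v):
        o=[]
        for n in use:
            ys,xs=np.nonzero(ms[n]); o+=list(sil(ps[n],v*100)-[xs.mean(),ys.mean()])
        return o
    s=least_squares(res,[4.8,-.5],diff_step=.05,x_scale=1); print(use,s.x*100,np.round(s.fun,2))
v=s.x*100
# red dot centroid in top
im=ps["top"]["image"].astype(int)
for n in ps:
    im=ps[n]["image"].astype(int); c=proj(ps[n],[501.3,-166.3,22])[0]
    m=(im[...,0]-im[...,1]>60); yy,xx=np.nonzero(m); k=np.hypot(xx-c[0],yy-c[1])<11
    w=(im[...,0]-im[...,1])[yy[k],xx[k]].astype(float); uv=[(xx[k]*w).sum()/w.sum(),(yy[k]*w).sum()/w.sum()]
    d=ray(ps[n],uv,22); print(n,"dot",d,np.hypot(*(d[:2]-[501.3,-166.3])),np.degrees(np.arctan2(d[1]+166.3,d[0]-501.3)))
# overlays
ry=[circ(501.3,-166.3,z,r) for z,r in((0,24),(22,24),(22,9))]
st=[circ(v[0],v[1],z,r) for z,r in((6,35),(0,35),(30,20),(56,7.5),(62,3.5))]
for n,box in(("top",(170,130,160,120)),("side",(165,140,160,120))):
    crop(ps[n],box,n+"2",[proj(ps[n],q) for q in ry+st])
E
python3 m.py
```

```text
top [240.1, 175.0, 28.3, 24.0] 0.75
side [234.0, 185.4, 31.6, 34.8] 0.59
('top',) [496.48940597 -31.56637932] [-0.  0.]
('side',) [496.07872764 -31.39572326] [-0.  0.]
('top', 'side') [496.3459477  -31.59106298] [ 0.02  0.06 -0.06 -0.03]
side dot [ 491.16465628 -161.67371588   22.        ] 11.141261020977405 155.46564274726654
top dot [ 491.16187311 -160.71967684   22.        ] 11.572451052016774 151.1703204984545
```

View pics/top2.png

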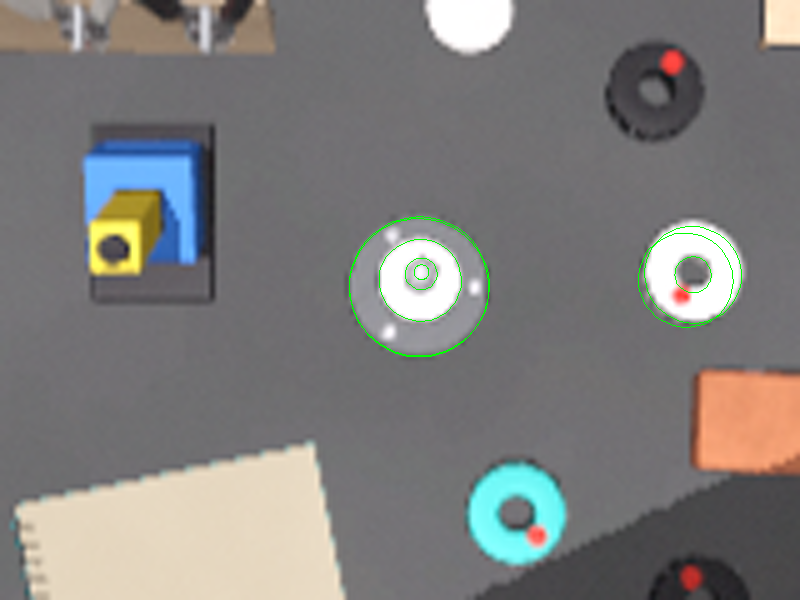

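View pics/side2.png

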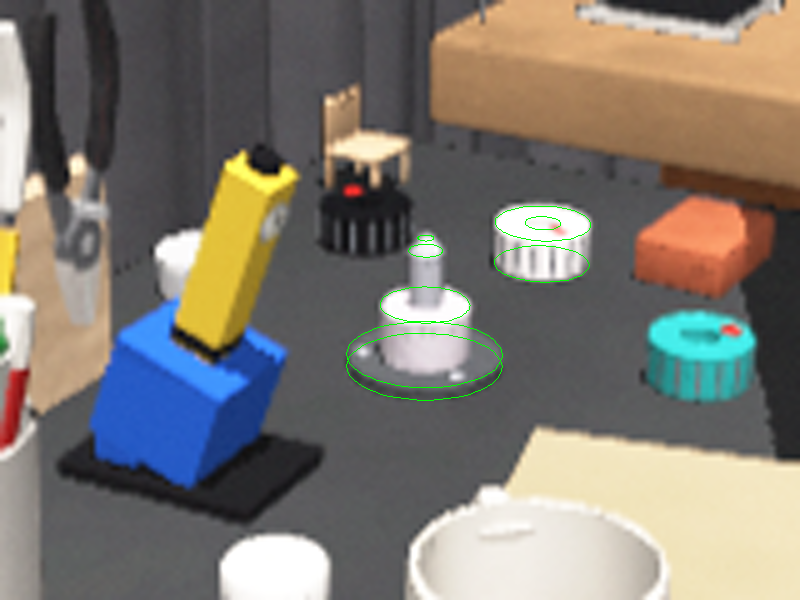

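```bash
python3 - <<'E'
from h import *
from scipy.optimize import minimize
ps={n:eyes.read_camera(n) for n in("side","top")}
p=ps["top"]
c=proj(p,[501.3,-166.3,22])[0]; x0,y0=int(c[0])-16,int(c[1])-16
patch=p["image"][y0:y0+33,x0:x0+33].astype(np.float32)
S=8
def render(v):
    im=np.full((33*S,33*S),0,np.float32)
    def poly(P): return [np.int32(np.round((proj(p,P)-[x0,y0]+.5)*S*16))]
    h=np.int32(np.round((cv2.convexHull(np.float32(np.vstack([proj(p,circ(v[0],v[1],z,24)) for z in(0,22)])))-[x0,y0]+.5)*S*16))
    cv2.fillPoly(im,[h],v[4],cv2.LINE_8,4)
    cv2.fillPoly(im,poly(circ(v[0],v[1],22,24)),1,cv2.LINE_8,4)
    cv2.fillPoly(im,poly(circ(v[0],v[1],22,9)),v[3],cv2.LINE_8,4)
    im=cv2.resize(im,(33,33),interpolation=cv2.INTER_AREA)
    return im
g=patch[...,0]  # red: dot ~ bright too
bg=np.median(g[:4]); g=(g-bg)/(np.percentile(g,97)-bg)
best=None
for s in ((501,-166),(504,-168),(503,-164)):
    f=lambda q:((render([q[0],q[1],0,q[2],q[3]])-g)**2).sum()
    r=minimize(f,[*s,0,.4],method="Nelder-Mead",options=dict(initial_simplex=[[*s,0,.4],[s[0]+3,s[1],0,.4],[s[0],s[1]+3,0,.4],[*s,.3,.4],[*s,0,.7]]))
    print(r.x,r.fun)
    if best is None or r.fun<best.fun: best=r
x,y=best.x[:2]
im=patch.astype(float); w=np.clip(im[...,0]-im[...,1]-25,0,None); yy,xx=np.mgrid[:33,:33]
k=np.hypot(xx-16,yy-16)<10; w=w*k
d=ray(p,[(xx*w).sum()/w.sum()+x0,(yy*w).sum()/w.sum()+y0],22); print("dot",d,np.hypot(d[0]-x,d[1]-y),np.degrees(np.arctan2(d[1]-y,d[0]-x)))
x0c,y0c=x0-5,y0-2
crop(p,(x0-4,y0,44,33),"ring3",[proj(p,circ(x,y,22,24)),proj(p,circ(x,y,22,9))])
crop(ps["side"],(250,170,48,36),"ring3s",[proj(ps["side"],circ(x,y,22,24)),proj(ps["side"],circ(x,y,0,24))])
E
```

```text
[ 5.03425200e+02 -1.66677473e+02  1.74634993e-01  1.34310093e-01] 3.8501038551330566
[ 5.03304776e+02 -1.66664515e+02  1.52027041e-01  1.20490619e-01] 3.8407912254333496
[ 5.03548333e+02 -1.66634145e+02  1.53424173e-01  1.44001206e-01] 3.9256362915039062
dot [ 491.28259375 -160.64011553   22.        ] 13.44716525280602 153.38423089479323
```

View pics/ring3.png

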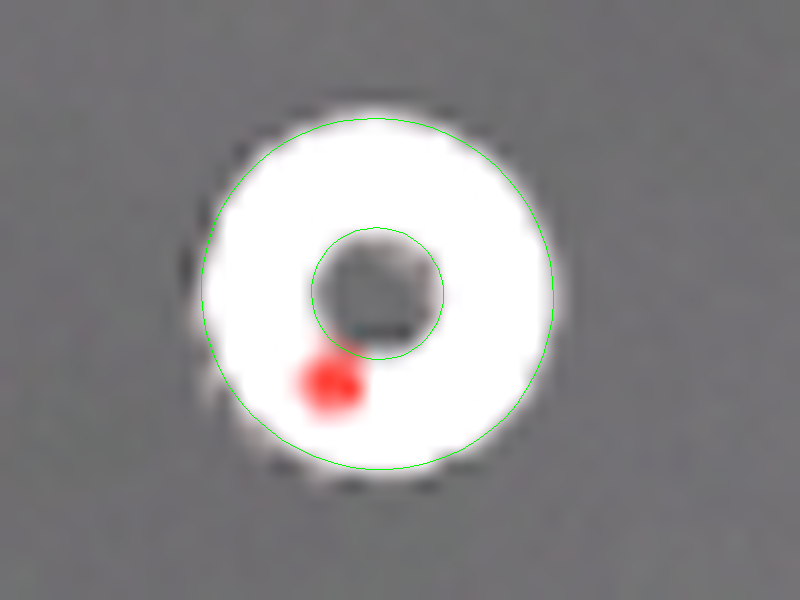

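View pics/ring3s.png

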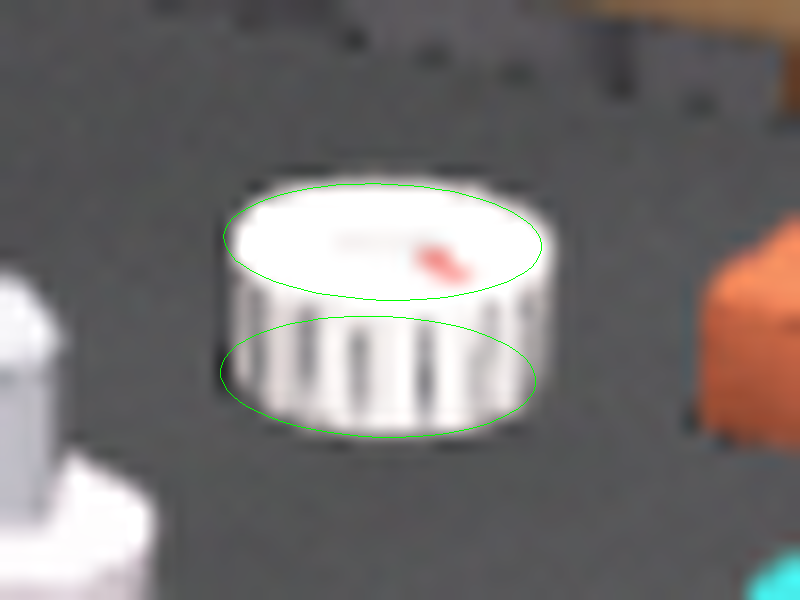

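The white ring at top (304,184) shows the red dot and is the one to take. It lies near (503,-166.5). Moving there now, keeping clear of the spool rack.

Emit:
send_rows --plan "29.6 -33.4 0 0 95; 29.6 -33.4 0 0 95; 29.6 -33.4 0 0 95; 29.6 -33.4 0 0 95; 29.6 -33.4 0 0 95; 29.6 -33.4 0 0 95; 0 0 0 0.15 95; 0 0 0 0.15 95"

```text
t: 2.5
eef_pos: [301.9, -340.6, 214.0]
tcp_rot: [3.14, -0.001, 0.004]
ft_force: [0.2, -0.1, -0.2]
opening: 0.999
```

Emit:
send_rows --plan "33.4 -29 15 0 95; 33.4 -29 15 0 95; 33.4 -29 15 0 95; 33.4 -29 15 0 95; 33.4 -29 15 0 95; 33.4 -29 15 0 95; 0 0 0 0 95"

```text
t: 3.2
eef_pos: [511.5, -162.1, 122.3]
tcp_rot: [3.134, -0.006, -0.006]
ft_force: [0.7, -0.3, -0.4]
opening: 0.999
```

```bash
python3 - <<'E'
from h import *
print(env.state()["eef_pos"],env.state()["tcp_rot"])
for n in("side","top"):
    p=eyes.read_camera(n); crop(p,(180,100,200,150),n+"4",pts=proj(p,[env.state()["eef_pos"]]))
E
```

```text
[ 511.48225164 -162.13831256  122.31160639] [ 3.13417804 -0.00630195 -0.00613309]
```

View pics/side4.png

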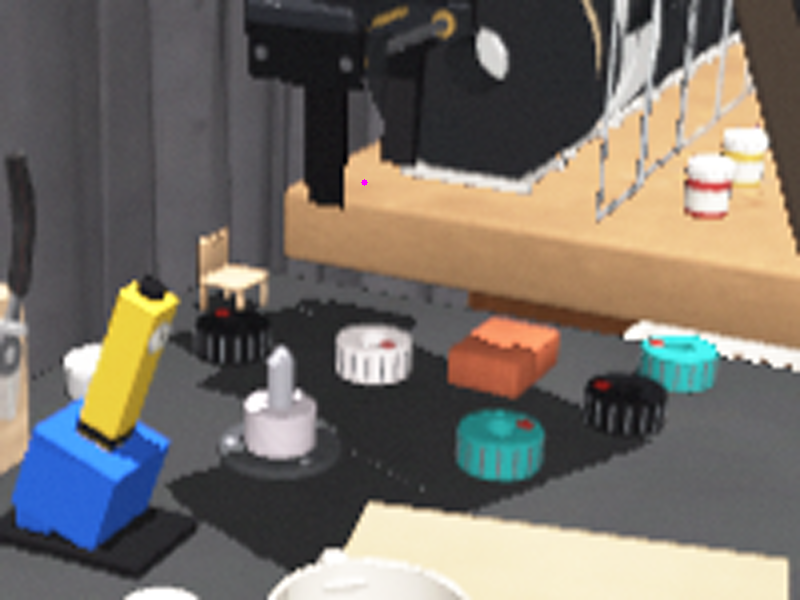

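View pics/top4.png

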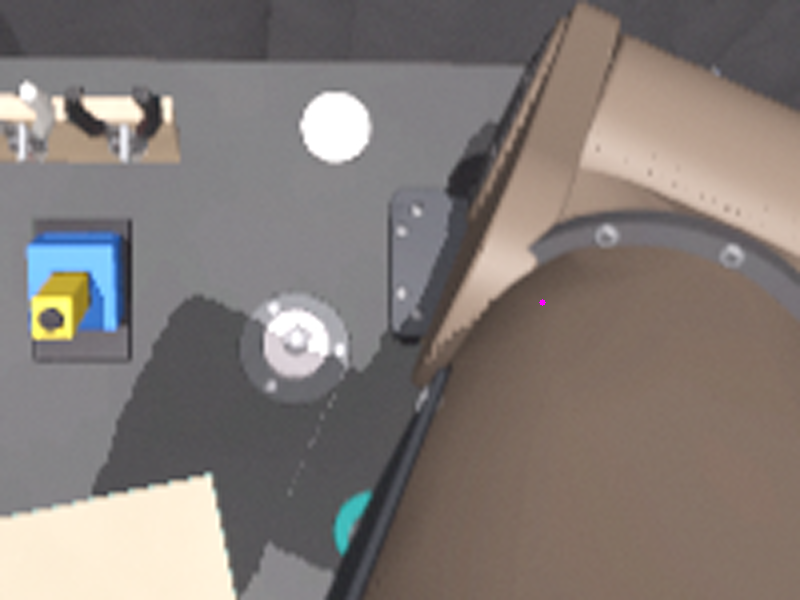

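Emit:
send_rows --plan "-8.5 4.4 0 0 95; 0 0 0 0 95; 0 0 30 0 95; 0 0 30 0 95; 0 0 25 0 95; 0 0 10 0 95; 0 0 0 0 95"

```text
t: 4.0
eef_pos: [498.1, -177.4, 30.8]
tcp_rot: [3.13, -0.014, -0.018]
ft_force: [0.2, 0.2, 0.2]
opening: 0.998
```

```bash
python3 - <<'E'
from h import *
s=env.state();print(s["eef_pos"],s["tcp_rot"])
for n in("side",):
    p=eyes.read_camera(n); e=s["eef_pos"];crop(p,(220,140,100,75),n+"5",pts=proj(p,[e,[e[0],e[1],0],[e[0],e[1]+47,e[2]],[e[0],e[1]-47,e[2]]]))
E
```

```text
[ 498.05401472 -177.41598272   30.80387647] [ 3.12969005 -0.0138187  -0.01849686]
```

View pics/side5.png

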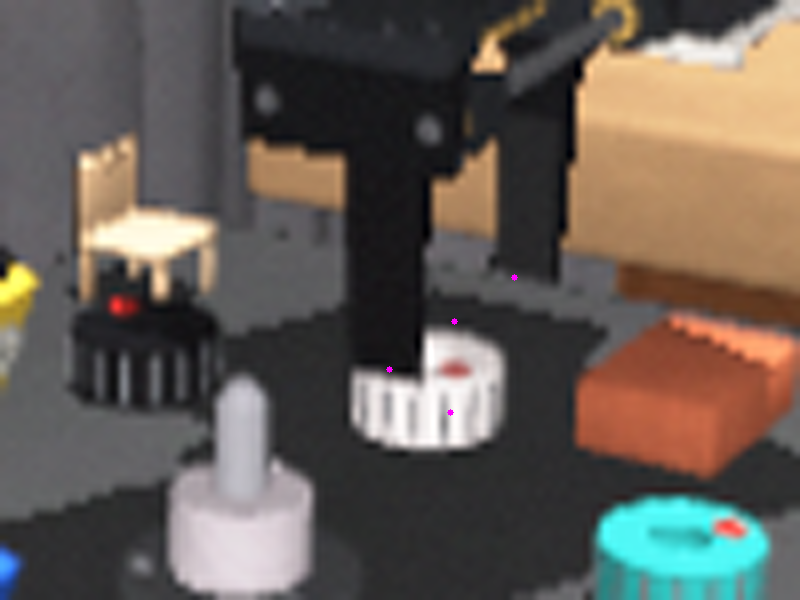

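Emit:
send_rows --plan "2.5 -5.5 0 -0.018 95; 2.5 -5.5 0 0 95; 0 0 0 0 95; 0 0 0 0 95; 0 0 0 0 95"

```text
t: 4.55
eef_pos: [505.4, -166.3, 35.5]
tcp_rot: [3.126, -0.02, 0.001]
ft_force: [-0.5, 0.1, 0.5]
opening: 1.003
```

Emit:
send_rows --plan "0 0 0 0 95; 0 0 0 0 95; 0 0 0 0 95"

```text
t: 4.85
eef_pos: [505.4, -166.3, 35.7]
tcp_rot: [3.126, -0.02, 0.001]
ft_force: [-0.7, -0.1, -0.3]
opening: 1.001
```

Emit:
send_rows --plan "-2.4 0 6 0 95; 0 0 6 0 95; 0 0 6 0 95; 0 0 6 0 95; 0 0 0 0 95; 0 0 0 0 95"

```text
t: 5.45
eef_pos: [502.9, -166.7, 8.6]
tcp_rot: [3.127, -0.019, 0.001]
ft_force: [-0.3, -0.7, 0.4]
opening: 0.999
```

Now I lower the last bit and close.

Emit:
send_rows --plan "0 0 3 0 95; 0 0 2.5 0 95; 0 0 0 0 95; 0 0 0 0 70; 0 0 0 0 55; 0 0 0 0 44; 0 0 0 0 44; 0 0 0 0 44"

```text
t: 6.25
eef_pos: [503.3, -166.9, 3.3]
tcp_rot: [3.126, -0.02, 0.001]
ft_force: [-0.2, -0.3, 0.6]
opening: 0.632
```

Emit:
send_rows --plan "0 0 0 0 40; 0 0 0 0 40; 0 0 0 0 40; 0 0 0 0 40; 0 0 0 0 40"

```text
t: 6.75
eef_pos: [503.4, -166.9, 3.3]
tcp_rot: [3.126, -0.02, 0.001]
ft_force: [-0.0, -1.0, -0.0]
opening: 0.502
```

```bash
python3 - <<'E'
from h import *
s=env.state();print(s["eef_pos"],s["tcp_rot"],s["opening"]*95.1)
for n in("side",):
    p=eyes.read_camera(n); e=s["eef_pos"];crop(p,(220,140,100,75),n+"6",pts=proj(p,[[e[0],e[1]+24,e[2]],[e[0],e[1]-24,e[2]]]))
E
```

```text
[ 503.37678295 -166.94060114    3.29085097] [ 3.12641217e+00 -1.98919063e-02  1.11587010e-03] 47.713884054358026
```

View pics/side6.png

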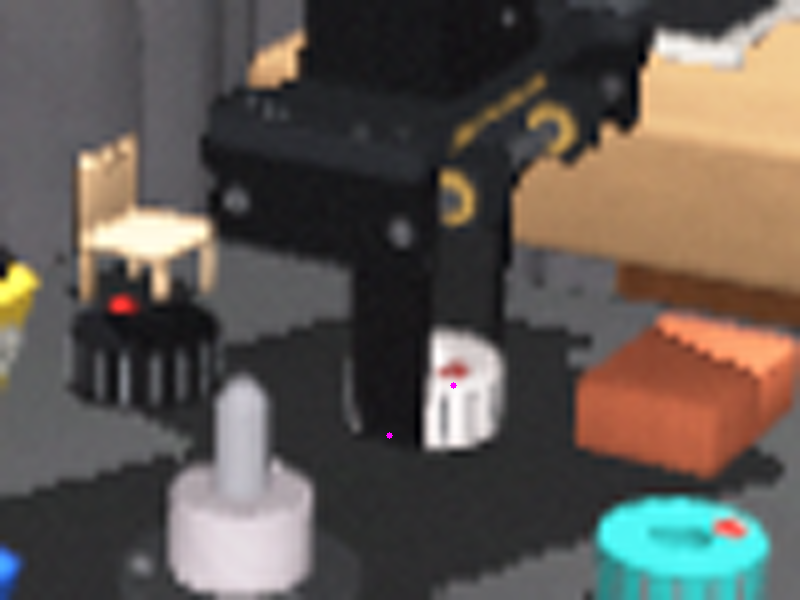

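Emit:
send_rows --plan "0 0 -5 0 40; 0 0 -12 0 40; 0 0 -18 0 40; 0 0 -18 0 40; 0 0 -18 0 40; 0 0 -12 0 40; 0 0 -5 0 40; 0 0 0 0 40"

```text
t: 7.6
eef_pos: [501.3, -165.4, 99.6]
tcp_rot: [3.126, -0.021, 0.001]
ft_force: [-0.0, -0.1, 0.5]
opening: 0.499
```

Emit:
send_rows --plan "-0.5 -8 0 0 40; -0.5 -18 0 0 40; -0.5 -22 0 0 40; -0.5 -22 0 0 40; -0.5 -20 0 0 40; -0.5 -15 0 0 40; -0.5 -8 0 0 40; 0 0 0 0 40"

```text
t: 8.4
eef_pos: [494.5, -45.2, 93.7]
tcp_rot: [3.128, -0.014, 0.0]
ft_force: [-0.6, 0.0, -0.6]
opening: 0.5
```

Emit:
send_rows --plan "1 -6 0 0 40; 1 -5 0 0 40; 0 0 0 0 40; 0 0 0 0 40"

```text
t: 8.8
eef_pos: [496.8, -34.4, 93.0]
tcp_rot: [3.128, -0.013, -0.001]
ft_force: [0.1, -0.6, -0.6]
opening: 0.5
```

```bash
python3 - <<'E'
from h import *
s=env.state();print(s["eef_pos"],s["tcp_rot"],s["opening"]*95.1)
e=s["eef_pos"]
for n,b in(("side",(205,135,100,75)),("top",(200,140,100,75))):
    p=eyes.read_camera(n); x,y=496.4,-31.6
    crop(p,b,n+"7",[proj(p,circ(x,y,30,20)),proj(p,circ(x,y,56,7.5))]+[proj(p,circ(e[0]-.5,e[1],e[2]-3.3+z,24)) for z in(0,22)])
E
```

```text
[496.77507497 -34.3626653   93.03861127] [ 3.12800305e+00 -1.32139323e-02 -9.80553486e-04] 47.5283966654557
```

View pics/side7.png

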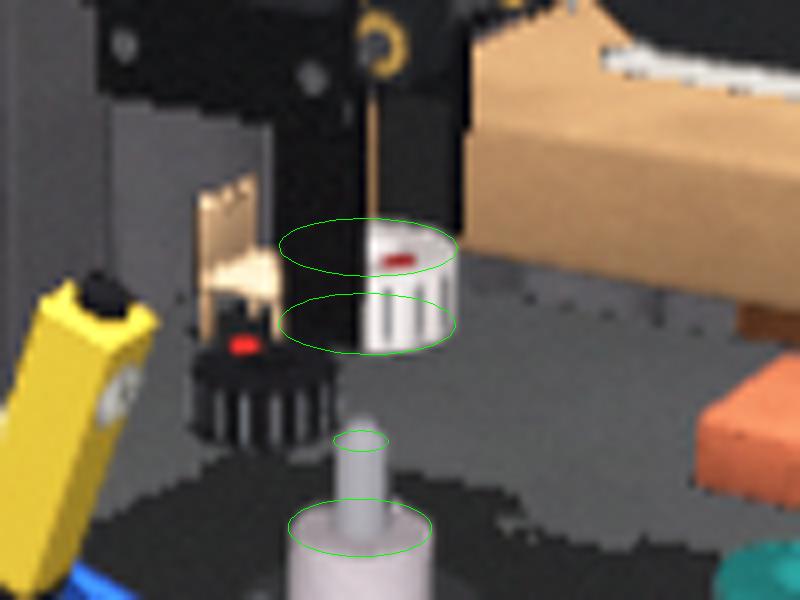

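View pics/top7.png

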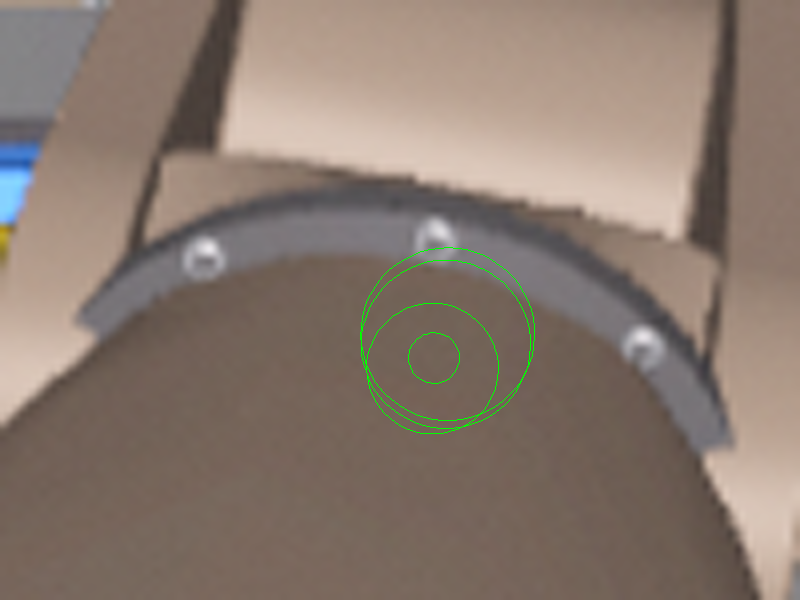

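Emit:
send_rows --plan "0 -1.4 0 0 40; 0 -1.4 0 0 40; 0 0 5 0 40; 0 0 8 0 40; 0 0 6 0 40; 0 0 3 0 40; 0 0 0 0 40; 0 0 0 0 40"

```text
t: 9.7
eef_pos: [496.8, -32.3, 68.5]
tcp_rot: [3.128, -0.012, -0.002]
ft_force: [-0.0, -0.4, -0.8]
opening: 0.5
```

```bash
python3 - <<'E'
from h import *
s=env.state();print(s["eef_pos"],s["tcp_rot"],s["opening"]*95.1)
e=s["eef_pos"]
for n,b in(("side",(220,155,64,48)),):
    p=eyes.read_camera(n); x,y=496.4,-31.6
    crop(p,b,n+"8",[proj(p,circ(x,y,30,20)),proj(p,circ(x,y,56,7.5))]+[proj(p,circ(e[0]-.5,e[1],e[2]-3.3+z,24)) for z in(0,22)])
E
```

```text
[496.77289888 -32.27551016  68.46464378] [ 3.12818368e+00 -1.22216751e-02 -2.07006241e-03] 47.596619437786934
```

View pics/side8.png

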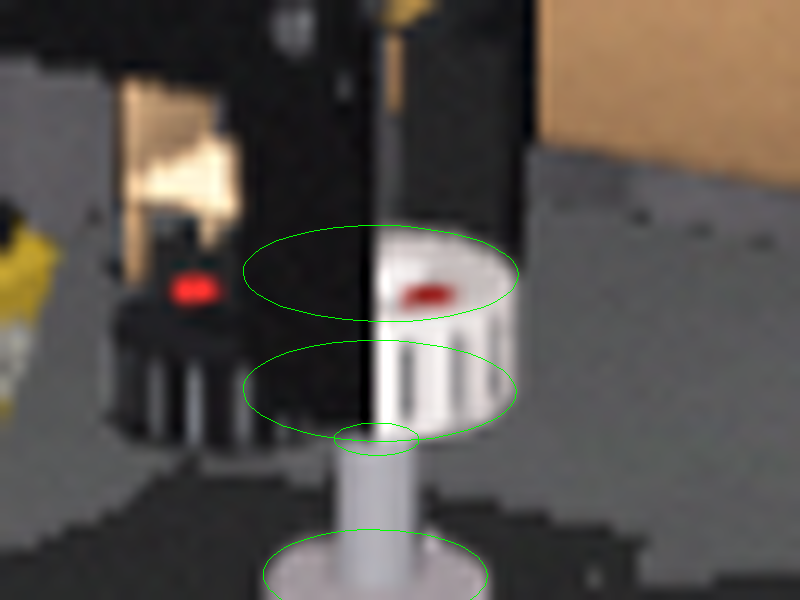

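Emit:
send_rows --plan "0 -0.6 2 0 40; 0 0 3 0 40; 0 0 3 0 40; 0 0 2 0 40; 0 0 0 0 40"

```text
t: 10.25
eef_pos: [497.2, -31.8, 58.1]
tcp_rot: [3.128, -0.013, -0.002]
ft_force: [0.0, -0.5, -0.2]
opening: 0.499
```

Emit:
send_rows --plan "-0.4 0 3 0 40; 0 0 4 0 40; 0 0 4 0 40; 0 0 4 0 40; 0 0 2 0 40; 0 0 0 0 40"

```text
t: 10.85
eef_pos: [496.9, -32.1, 39.3]
tcp_rot: [3.128, -0.013, -0.002]
ft_force: [0.9, -0.8, -0.6]
opening: 0.503
```

Emit:
send_rows --plan "0 0 3 0 40; 0 0 2 0 40; 0 0 1 0 40; 0 0 0 0 40"

```text
t: 11.25
eef_pos: [497.1, -32.2, 33.3]
tcp_rot: [3.128, -0.013, -0.002]
ft_force: [-0.5, 0.3, 2.0]
opening: 0.499
```

Emit:
send_rows --plan "0 0 0.7 0 40; 0 0 0 0 40; 0 0 0 0 52; 0 0 0 0 60; 0 0 0 0 80; 0 0 0 0 80; 0 0 0 0 80"

```text
t: 11.95
eef_pos: [497.3, -32.2, 33.3]
tcp_rot: [3.128, -0.014, -0.002]
ft_force: [0.1, 0.7, 0.6]
opening: 0.81
```

```bash
python3 - <<'E'
from h import *
s=env.state();print(s["eef_pos"],s["tcp_rot"],s["opening"]*95.1)
e=s["eef_pos"]
for n,b in(("side",(220,155,64,48)),):
    p=eyes.read_camera(n); x,y=496.4,-31.6
    crop(p,b,n+"9",[proj(p,circ(x,y,30,24)),proj(p,circ(x,y,52,24))])
E
```

```text
[497.31659722 -32.19985444  33.29437322] [ 3.12769129e+00 -1.44704297e-02 -1.97675689e-03] 76.98703491833285
```

View pics/side9.png

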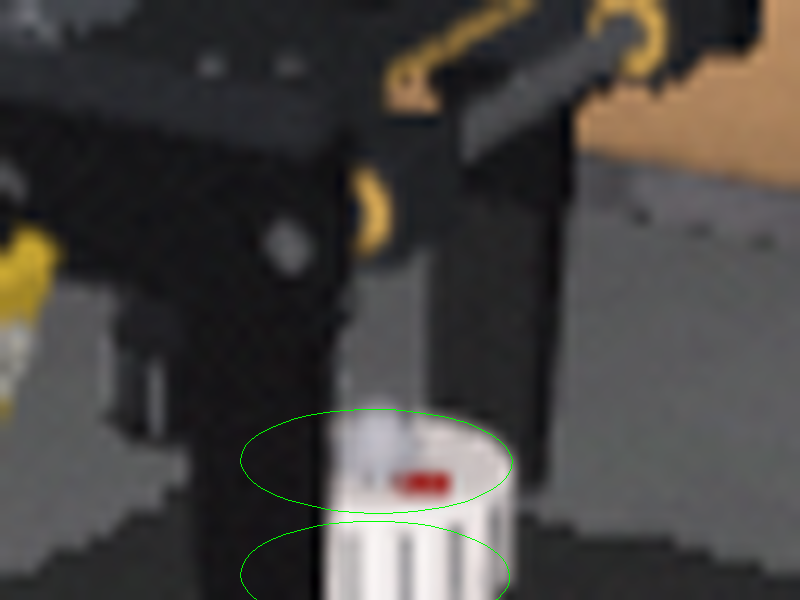

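Emit:
send_rows --plan "0 0 -4 0 80; 0 0 -12 0 80; 0 0 -25 0 80; 0 0 -35 0 80; 0 0 -35 0 80; 0 0 -25 0 80; 0 0 -10 0 80; 0 0 0 0 80"

```text
t: 12.8
eef_pos: [494.4, -29.8, 190.5]
tcp_rot: [3.128, -0.016, -0.002]
ft_force: [-0.3, 0.4, -0.2]
opening: 0.839
```

Emit:
send_rows --plan "-8 15 0 0 80; -15 35 0 0 80; -15 40 0 0 80; -15 40 0 0 80; -15 35 0 0 80; -15 25 0 0 80; -8 10 0 0 80; 0 0 0 0 80"

```text
t: 13.6
eef_pos: [398.1, -235.5, 191.1]
tcp_rot: [3.129, -0.015, 0.001]
ft_force: [1.1, 0.4, 0.1]
opening: 0.841
```

```bash
python3 - <<'E'
from h import *
import pickle
s=env.state();print(s["t"],s["eef_pos"],s["tcp_rot"],s["opening"]*95.1)
x,y=496.4,-31.6
ps={}
for n,b,b2 in(("side",(220,155,64,48),(160,140,96,72)),("top",(225,155,64,48),(165,140,64,48))):
    p=ps[n]=eyes.read_camera(n)
    crop(p,b,n+"10",[proj(p,circ(x,y,30,24)),proj(p,circ(x,y,52,24)),proj(p,circ(x,y,52,9)),proj(p,circ(x,y,62,3.5))])
    crop(p,b2,n+"10b")
pickle.dump(ps,open("ps10.pkl","wb"))
E
```

```text
13.6 [ 398.06505043 -235.47528091  191.07358715] [ 3.12915841e+00 -1.54962910e-02  7.42747524e-04] 79.9617886604781
```

View pics/side10.png

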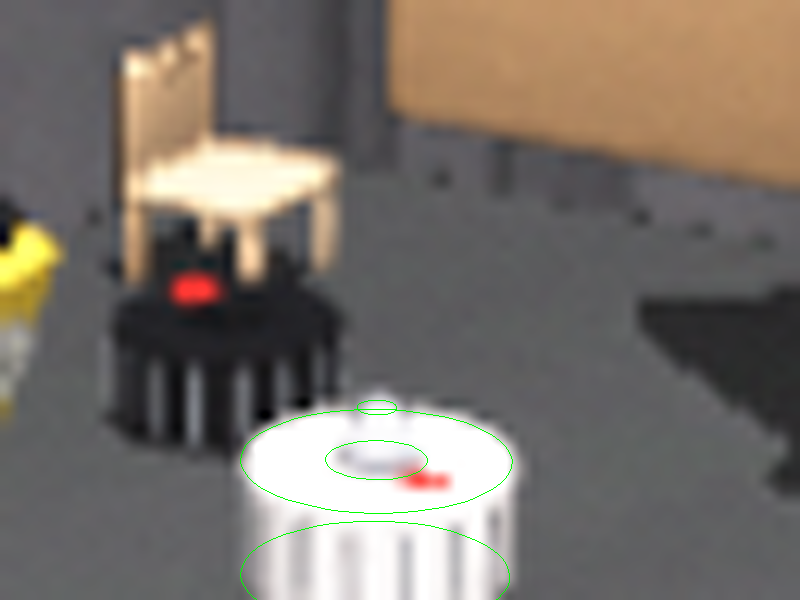

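View pics/top10.png

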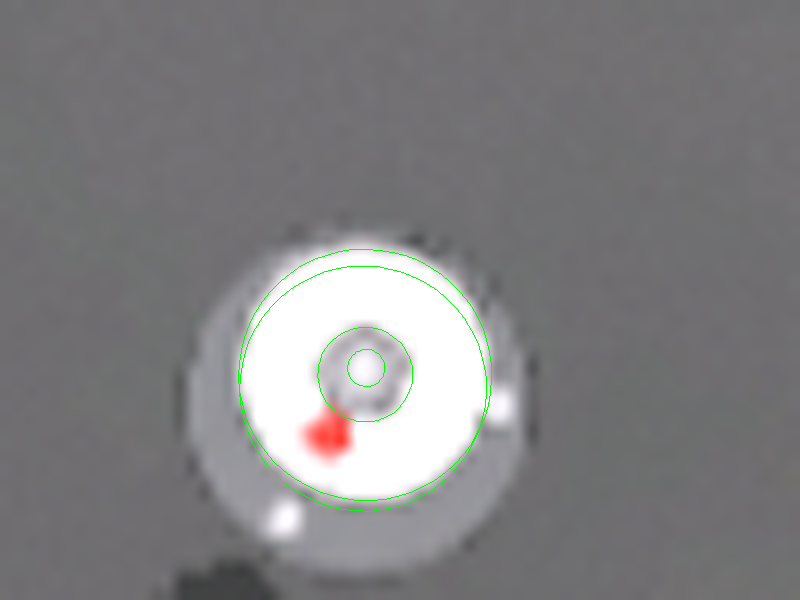

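View pics/side10b.png

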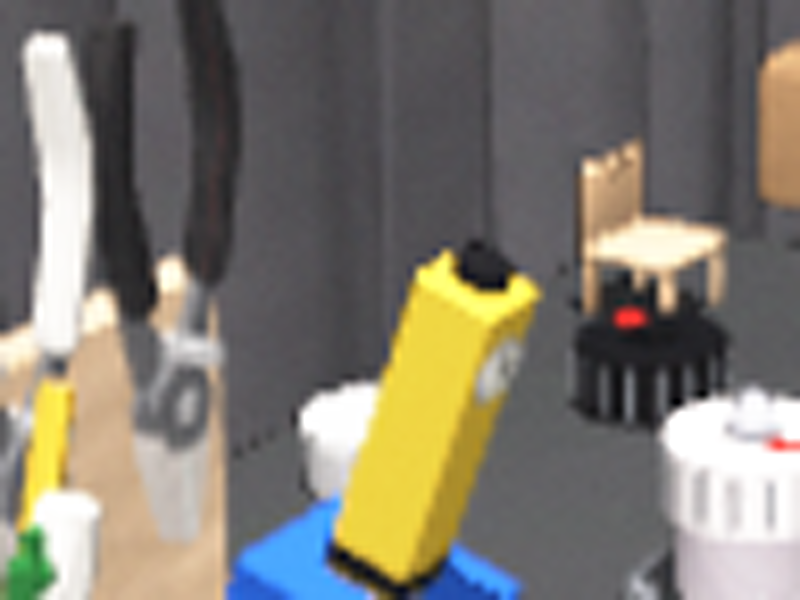

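View pics/top10b.png

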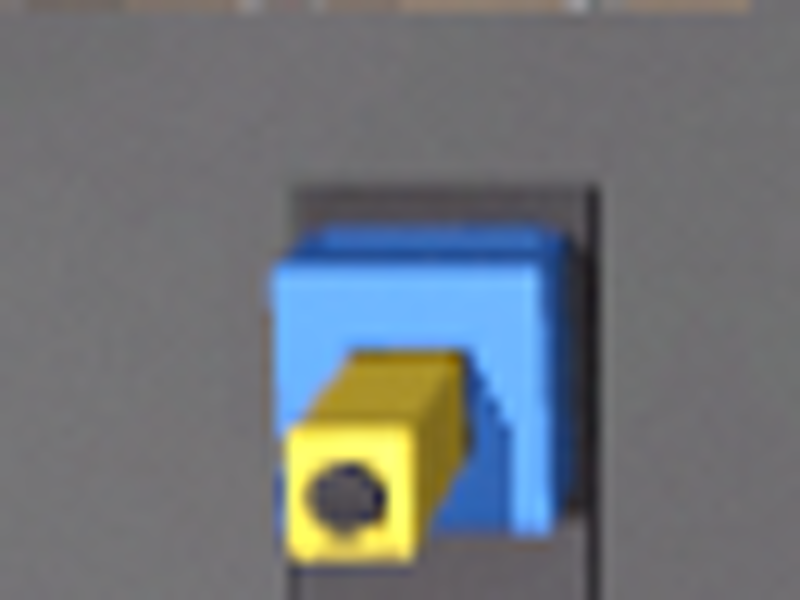

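```bash
cat > g.py <<'E'
from h import *
from scipy.optimize import minimize
import pickle
def box_pts(o,R,z0=0,z1=84,h=11):
    q=np.array([[a,b,c] for c in(z0,z1) for a,b in((-h,-h),(h,-h),(h,h),(-h,h))],float)
    return q@R.T+o
def Rg(lean,yaw,lat=0):
    # handle z axis leans toward -x by lean
    cz,sz=np.cos(yaw),np.sin(yaw); c,s=np.cos(-lean),np.sin(-lean); cl,sl=np.cos(lat),np.sin(lat)
    return np.array([[cz,-sz,0],[sz,cz,0],[0,0,1]])@np.array([[1,0,0],[0,cl,-sl],[0,sl,cl]])@np.array([[c,0,s],[0,1,0],[-s,0,c]])
S=8
def ren(p,o,R,roi):
    x0,y0,w,h=roi; im=np.zeros((h*S,w*S),np.float32)
    hl=cv2.convexHull(np.float32(proj(p,box_pts(o,R))))
    cv2.fillPoly(im,[np.int32(np.round((hl-[x0,y0]+.5)*S*16))],1,cv2.LINE_8,4)
    return cv2.resize(im,(w,h),interpolation=cv2.INTER_AREA)
def mask(p,roi):
    x0,y0,w,h=roi; im=p["image"][y0:y0+h,x0:x0+w].astype(np.float32)
    y=np.minimum(im[...,0],im[...,1])-im[...,2]
    return np.clip(y/60,0,1)
E
cat > gfit.py <<'E'
from g import *
ps=pickle.load(open("ps10.pkl","rb"))
rois={"side":(190,165,40,50),"top":(180,155,30,35)}
ms={n:mask(ps[n],rois[n]) for n in ps}
# black button in top face is not yellow -> fill
for n in ms:
    m=(ms[n]>.5).astype(np.uint8); cs,_=cv2.findContours(m,cv2.RETR_EXTERNAL,cv2.CHAIN_APPROX_NONE)
    c=max(cs,key=cv2.contourArea); f=np.zeros_like(m); cv2.drawContours(f,[c],-1,1,-1)
    er=cv2.erode(f,np.ones((3,3),np.uint8)); ms[n]=np.maximum(ms[n]*f,er)
    keep=cv2.dilate(f,np.ones((3,3),np.uint8)); ms[n]*=keep; print(n,m.sum(),f.sum())
def cost(q,use):
    return sum(((ren(ps[n],q[:3],Rg(np.radians(20),q[3]),rois[n])-ms[n])**2).sum() for n in use)
for use in(("top","side"),("side",),("top",)):
    best=None
    for g in((500,110,60,0),(490,115,70,0.03),(505,120,55,-.03)):
        sx=np.array([g]*5,float); sx[1:]+=np.diag([8,8,8,.1])
        r=minimize(cost,g,args=(use,),method="Nelder-Mead",options=dict(initial_simplex=sx,maxiter=600))
        if best is None or r.fun<best.fun: best=r
    print(use,np.round(best.x,3),best.fun)
    if len(use)==2: o=best.x
for n,b in(("side",(185,155,64,64)),("top",(175,150,50,40))):
    P=proj(ps[n],box_pts(o[:3],Rg(np.radians(20),o[3])))
    crop(ps[n],b,n+"11",[P[[0,1,2,3,0]],P[[4,5,6,7,4]],P[[0,4]],P[[1,5]],P[[2,6]],P[[3,7]]])
E
python3 gfit.py
```

```text
side 522 518
top 174 198
('top', 'side') [5.24185e+02 1.01957e+02 5.82380e+01 7.30000e-02] 121.78138732910156
('side',) [ 5.62337e+02  4.17760e+01  3.22460e+01 -4.40000e-02] 50.22460174560547
('top',) [5.26633e+02 1.04610e+02 4.08920e+01 6.70000e-02] 10.682842254638672
```

View pics/side11.png

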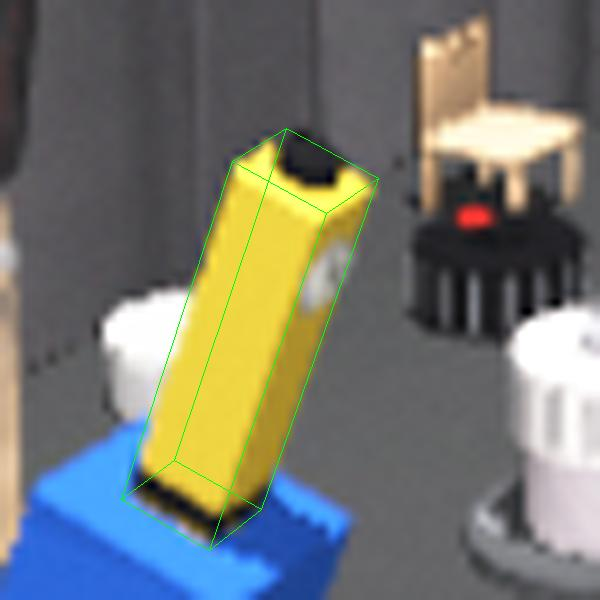

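View pics/top11.png

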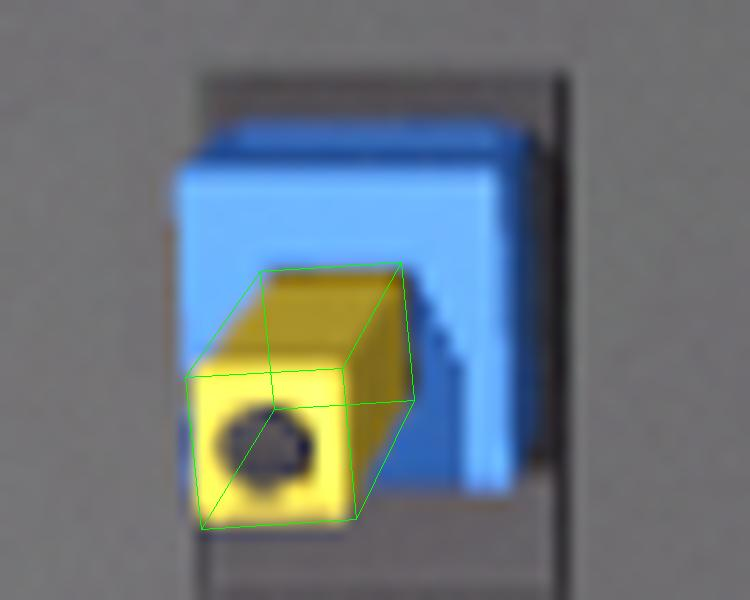

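```bash
sed -i 's/hl=cv2.convexHull(np.float32(proj(p,box_pts(o,R))))/hl=cv2.convexHull(np.float32(proj(p,box_pts(o,R,Z0[0]))))/; s/^S=8/S=8\nZ0=[0]/' g.py
sed -i 's/^def cost(q,use):/def cost(q,use):\n    Z0[0]=q[4]/; s/\[g\]\*5,float); sx\[1:\]+=np.diag(\[8,8,8,.1\])/[g+(6,)]*6,float); sx[1:]+=np.diag([8,8,8,.1,3])/; s/minimize(cost,g,/minimize(cost,g+(6,),/' gfit.py
python3 gfit.py
```

```text
side 522 518
top 174 198
('top', 'side') [5.25140e+02 1.03104e+02 5.51380e+01 1.09000e-01 1.23180e+01] 69.56159210205078
('side',) [5.18306e+02 1.14337e+02 5.95190e+01 1.73000e-01 1.40940e+01] 50.49616622924805
('top',) [5.25175e+02 1.01637e+02 5.62160e+01 3.80000e-02 1.01110e+01] 13.017818450927734
```

View pics/side11.png

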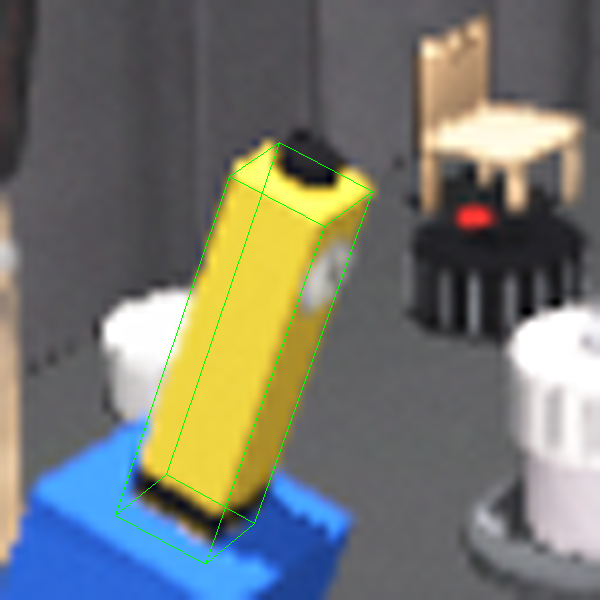

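View pics/top11.png

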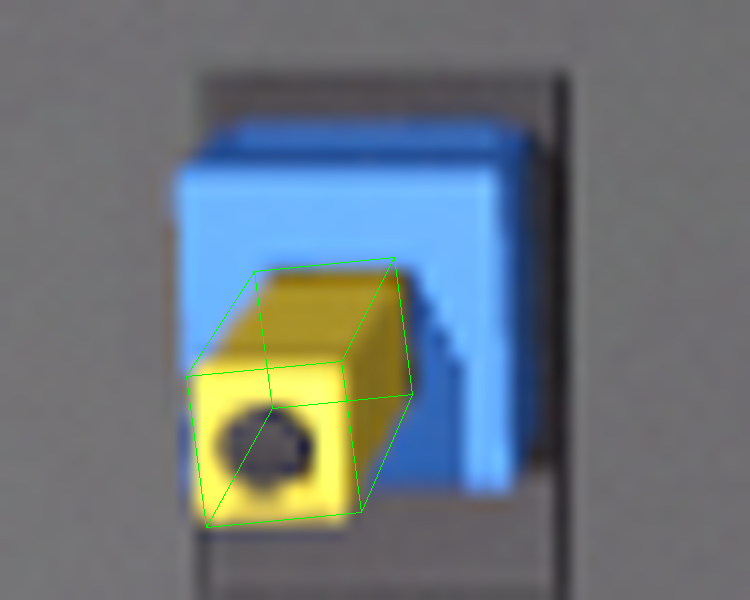

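```bash
cat > gfit2.py <<'E'
from g import *
import sys
def hullmask(p,roi):
    x0,y0,w,h=roi; m=cv2.resize(mask(p,roi),(w*S,h*S),interpolation=cv2.INTER_CUBIC)
    m=(m>.5).astype(np.uint8); cs,_=cv2.findContours(m,cv2.RETR_EXTERNAL,cv2.CHAIN_APPROX_NONE)
    c=max(cs,key=cv2.contourArea); f=np.zeros_like(m); cv2.fillPoly(f,[cv2.convexHull(c)],1); return f.astype(np.float32)
def ren8(p,o,R,roi,z0):
    x0,y0,w,h=roi; im=np.zeros((h*S,w*S),np.float32)
    hl=cv2.convexHull(np.float32(proj(p,box_pts(o,R,z0))))
    cv2.fillPoly(im,[np.int32(np.round((hl-[x0,y0]+.5)*S*16))],1,cv2.LINE_8,4); return im
def fit(ps,rois,g0,steps,use,R,tag):
    ms={n:hullmask(ps[n],rois[n]) for n in ps}
    def cost(q): return sum(np.abs(ren8(ps[n],q[:3],R(q),rois[n],q[4])-ms[n]).sum() for n in use)/S/S
    best=None
    rng=np.random.default_rng(0)
    for k in range(6):
        g=np.array(g0)+ (rng.normal(size=len(g0))*steps*.5 if k else 0)
        sx=np.array([g]*(len(g)+1)); sx[1:]+=np.diag(steps)
        r=minimize(cost,g,method="Nelder-Mead",options=dict(initial_simplex=sx,maxiter=900))
        if best is None or r.fun<best.fun: best=r
    o=best.x; print(use,np.round(o,3),round(best.fun,2))
    return o
if __name__=="__main__":
    ps=pickle.load(open("ps10.pkl","rb"))
    rois={"side":(190,165,40,50),"top":(180,155,30,35)}
    st=np.array([8,8,8,.1,3,.08])
    R=lambda q:Rg(q[5],q[3])
    for use in(("side",),("top",),("top","side")):
        o=fit(ps,rois,(515,108,58,0,6,.35),st,use,R,"")
    for n,b in(("side",(185,155,64,64)),("top",(175,150,50,40))):
        P=proj(ps[n],box_pts(o[:3],R(o)))
        crop(ps[n],b,n+"12",[P[[0,1,2,3,0]],P[[4,5,6,7,4]],P[[0,4]],P[[1,5]],P[[2,6]],P[[3,7]]])
E
python3 gfit2.py
```

```text
('side',) [5.22781e+02 1.04202e+02 5.83780e+01 2.80000e-02 9.40100e+00 3.53000e-01] 14.3
('top',) [5.26497e+02 1.03153e+02 4.47170e+01 2.10000e-02 3.92600e+00 3.52000e-01] 11.84
('top', 'side') [5.24908e+02 1.00565e+02 5.78370e+01 1.50000e-02 7.45100e+00 3.56000e-01] 31.45
```

View pics/side12.png

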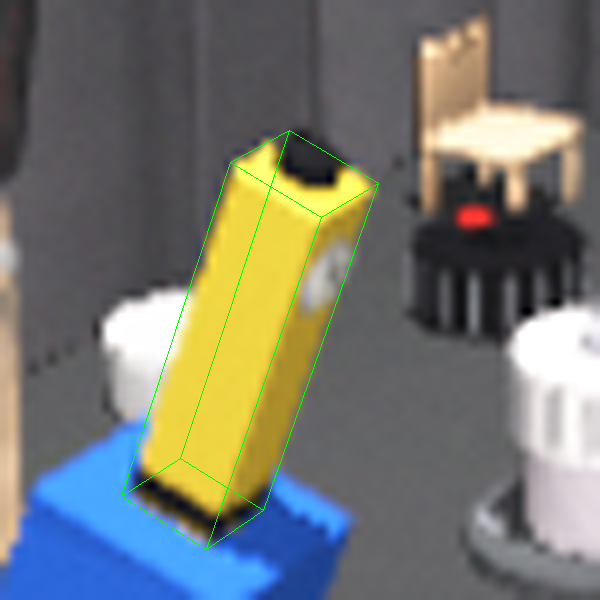

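View pics/top12.png

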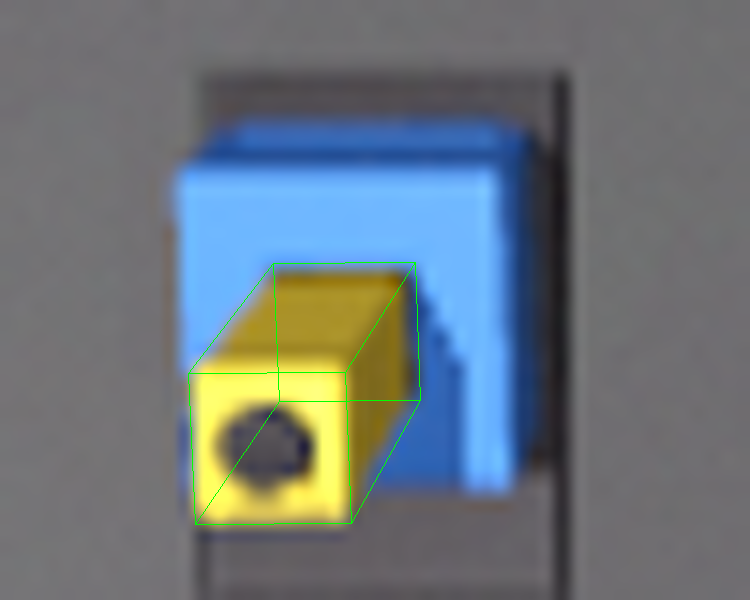

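The ring is seated: its top face and the spindle overlay match in both views, with the red dot up. The gauge fit is origin ≈ (524.5,102,58), lean 20°, yaw ≈ 0. I go above it.

Emit:
send_rows --plan "5 -18 -1 0 60; 14 -40 -1 0 60; 14 -44 0 0 60; 14 -44 0 0 60; 14 -44 0 0 60; 14 -44 0 0 60; 14 -36 0 0 60; 7 -18 0 0 60"

```text
t: 14.5
eef_pos: [497.6, 71.8, 190.8]
tcp_rot: [3.13, -0.017, 0.006]
ft_force: [-0.2, -0.4, 0.7]
opening: 0.624
```

Emit:
send_rows --plan "0 0 0 0 60; 0 0 0 0 60"

```text
t: 14.7
eef_pos: [497.3, 76.2, 190.3]
tcp_rot: [3.13, -0.016, 0.013]
ft_force: [-0.4, -0.1, 0.0]
opening: 0.629
```

Emit:
send_rows --plan "4 -8 0 0 60; 4 -10 0 0 60; 3 -5 0 0 60; 0 0 0 0 60; 0 0 0 0 60"

```text
t: 15.2
eef_pos: [508.4, 99.4, 190.3]
tcp_rot: [3.13, -0.016, 0.011]
ft_force: [0.2, -0.6, 0.3]
opening: 0.634
```

```bash
python3 - <<'E'
from h import *
s=env.state();print(s["t"],s["eef_pos"],s["tcp_rot"],s["opening"]*95.1)
p=eyes.read_camera("side"); e=s["eef_pos"]
crop(p,(160,100,120,90),"side13",pts=proj(p,[e,[e[0],e[1]+30,e[2]],[e[0],e[1]-30,e[2]],[509,102,100]]))
E
```

```text
15.2 [508.43036428  99.44031569 190.27165729] [ 3.12983043 -0.01562294  0.01066986] 60.309693431429004
```

View pics/side13.png

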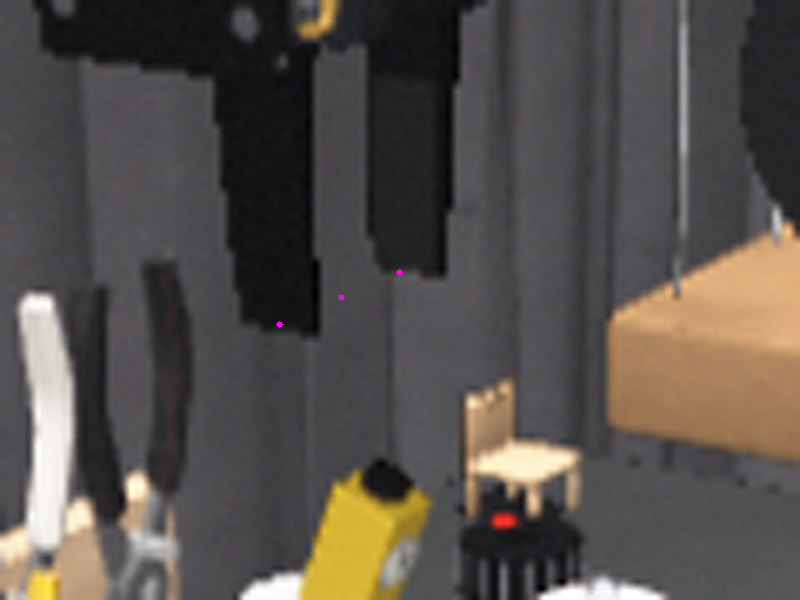

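Emit:
send_rows --plan "-1 -3.5 10 0 60; 0 0 18 0 60; 0 0 20 0 60; 0 0 18 0 60; 0 0 12 0 60; 0 0 6 0 60; 0 0 0 0 60; 0 0 0 0 60"

```text
t: 16.05
eef_pos: [507.3, 101.2, 100.4]
tcp_rot: [3.13, -0.015, 0.008]
ft_force: [-0.4, -0.2, 0.3]
opening: 0.63
```

```bash
python3 - <<'E'
from h import *
s=env.state();print(s["t"],s["eef_pos"],s["tcp_rot"],s["opening"]*95.1,s["ft_force"])
p=eyes.read_camera("side"); e=s["eef_pos"]
crop(p,(170,140,100,75),"side14",pts=proj(p,[e,[e[0],e[1]+30,e[2]],[e[0],e[1]-30,e[2]],[509,102,100]]))
E
```

```text
16.05 [507.31092972 101.23519855 100.3985165 ] [ 3.12980891 -0.01480201  0.00794586] 59.94997675050179 [-0.39197058 -0.21489845  0.30904554]
```

View pics/side14.png

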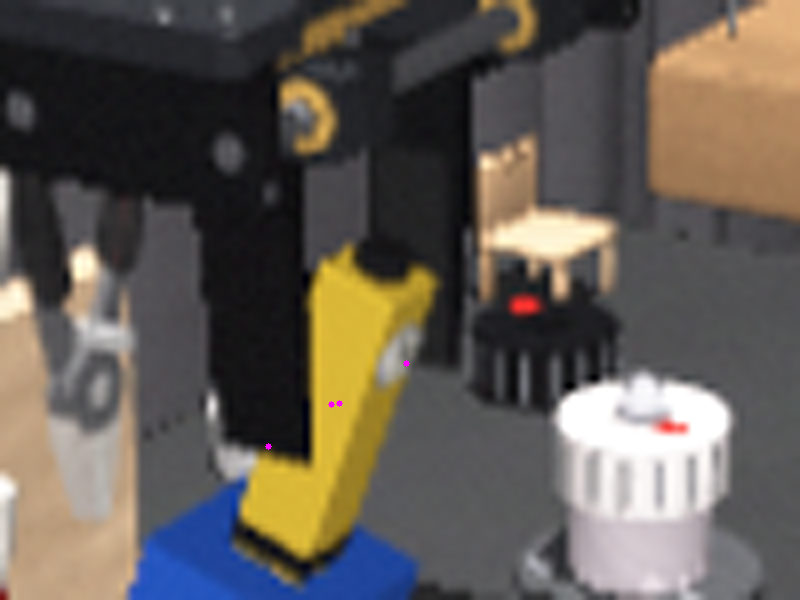

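Emit:
send_rows --plan "1.5 -0.8 5 0 60; 0 0 6 0 60; 0 0 4 0 60; 0 0 0 0 60; 0 0 0 0 40; 0 0 0 0 30; 0 0 0 0 24; 0 0 0 0 18"

```text
t: 16.9
eef_pos: [510.0, 102.1, 85.7]
tcp_rot: [3.13, -0.018, 0.008]
ft_force: [0.5, 1.0, 0.1]
opening: 0.351
```

Emit:
send_rows --plan "0 0 0 0 15; 0 0 0 0 15; 0 0 0 0 15; 0 0 0 0 15; 0 0 0 0 15; 0 0 0 0 15"

```text
t: 17.5
eef_pos: [510.0, 102.0, 85.9]
tcp_rot: [3.13, -0.018, 0.008]
ft_force: [-0.5, -0.4, -0.2]
opening: 0.233
```

```bash
python3 - <<'E'
from h import *
s=env.state();print(s["t"],s["eef_pos"],s["tcp_rot"],s["opening"]*95.1,s["ft_force"],s["moment"])
p=eyes.read_camera("side"); e=s["eef_pos"]
crop(p,(170,140,100,75),"side15",pts=proj(p,[e]))
E
```

```text
17.5 [509.95791086 102.0196103   85.9033358 ] [ 3.13000334 -0.01817595  0.00805867] 22.161590660178284 [-0.52638861 -0.38877302 -0.16220445] [ 0.03581898  0.01055154 -0.002837  ]
```

View pics/side15.png

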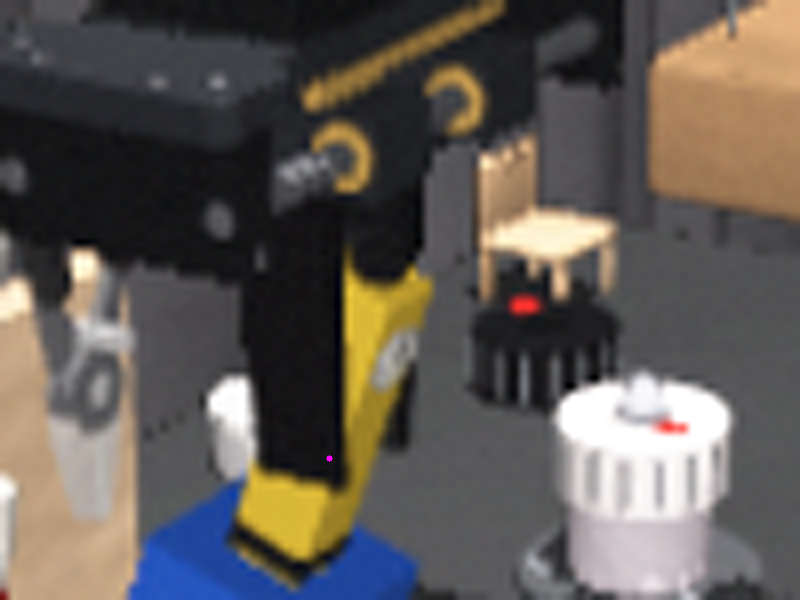

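Gripped at 22 mm. With the tool always pointing down, my plan is to draw the gauge about 24 mm out. Then I swivel it upright in the pads, with the plunger bearing on the hole's rim.

Emit:
send_rows --plan "-0.8 0 -2.4 0 15; -1.7 0 -4.8 0 15; -2.1 0 -6 0 15; -1.7 0 -4.8 0 15; -0.8 0 -2.4 0 15; 0 0 0 0 15; 0 0 0 0 15"

```text
t: 18.25
eef_pos: [501.5, 102.3, 108.3]
tcp_rot: [3.13, -0.018, 0.008]
ft_force: [0.5, 0.4, -1.3]
opening: 0.226
```

```bash
python3 - <<'E'
from h import *
s=env.state();print(s["t"],s["eef_pos"],s["tcp_rot"],s["opening"]*95.1,s["ft_force"],s["moment"])
p=eyes.read_camera("side"); e=s["eef_pos"]
crop(p,(170,140,100,75),"side16",pts=proj(p,[e]))
E
```

```text
18.25 [501.52010602 102.2730376  108.29312912] [ 3.13005004 -0.0182189   0.00812398] 21.53069785882197 [ 0.49941172  0.4145019  -1.30368587] [0.05910626 0.04394838 0.01114847]
```

View pics/side16.png

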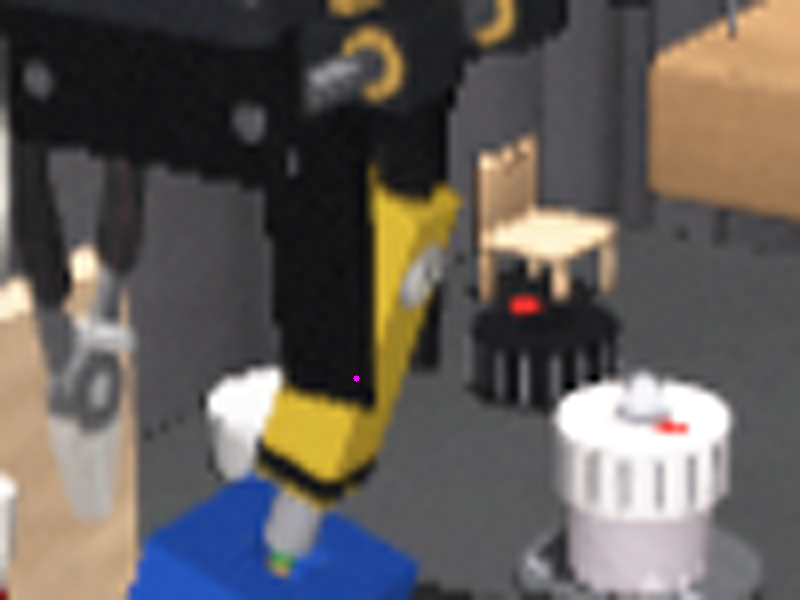

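Emit:
send_rows --plan "3 0 -1 0 15; 4 0 -1.2 0 15; 4 0 -1.2 0 15; 2 0 -0.5 0 15; 0 0 0 0 15"

```text
t: 18.8
eef_pos: [510.3, 102.4, 110.2]
tcp_rot: [3.129, -0.003, 0.008]
ft_force: [-0.8, 0.3, -2.3]
opening: 0.228
```

```bash
python3 - <<'E'
from h import *
s=env.state();print(s["t"],s["eef_pos"],s["tcp_rot"],s["opening"]*95.1,s["ft_force"],s["moment"])
p=eyes.read_camera("side"); e=s["eef_pos"]
crop(p,(170,140,100,75),"side17",pts=proj(p,[e]))
E
```

```text
18.8 [510.33929722 102.35678495 110.19062859] [ 3.12949691 -0.00317856  0.00790884] 21.656641991456908 [-0.79967608  0.28579932 -2.27820861] [0.01266257 0.08727003 0.00215719]
```

View pics/side17.png

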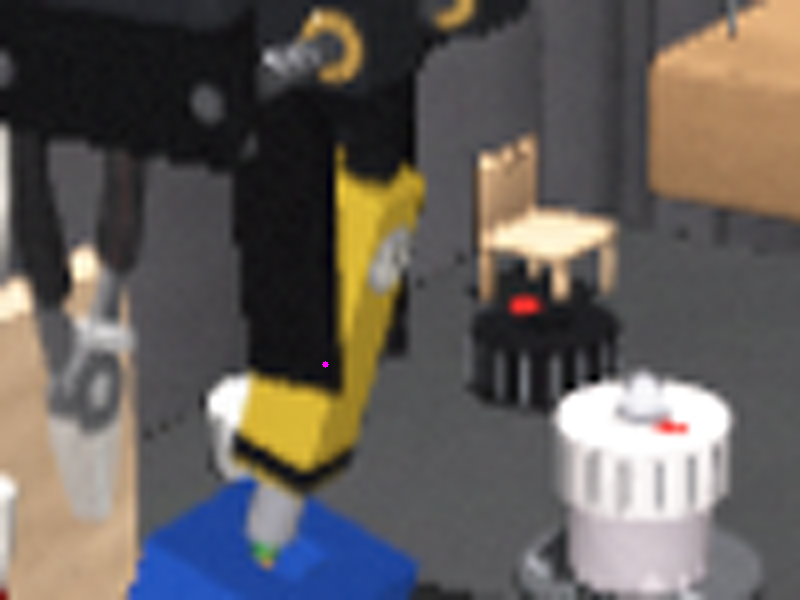

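Emit:
send_rows --plan "4 0 -1.2 0 15; 4 0 -1 0 15; 4 0 -1 0 15; 3 0 -0.7 0 15; 0 0 0 0 15"

```text
t: 19.35
eef_pos: [518.9, 102.4, 111.5]
tcp_rot: [3.129, 0.016, 0.008]
ft_force: [-1.4, -0.4, -2.2]
opening: 0.23
```

```bash
python3 - <<'E'
from h import *
s=env.state();print(s["t"],s["eef_pos"],s["tcp_rot"],s["opening"]*95.1,s["ft_force"],s["moment"])
p=eyes.read_camera("side"); e=s["eef_pos"]
crop(p,(170,140,100,75),"side18",pts=proj(p,[e]))
E
```

```text
19.35 [518.91623997 102.44861376 111.52878045] [3.12871339 0.01628272 0.00775056] 21.846149443388537 [-1.38417476 -0.37338283 -2.2305611 ] [0.03510339 0.25846872 0.01735506]
```

View pics/side18.png

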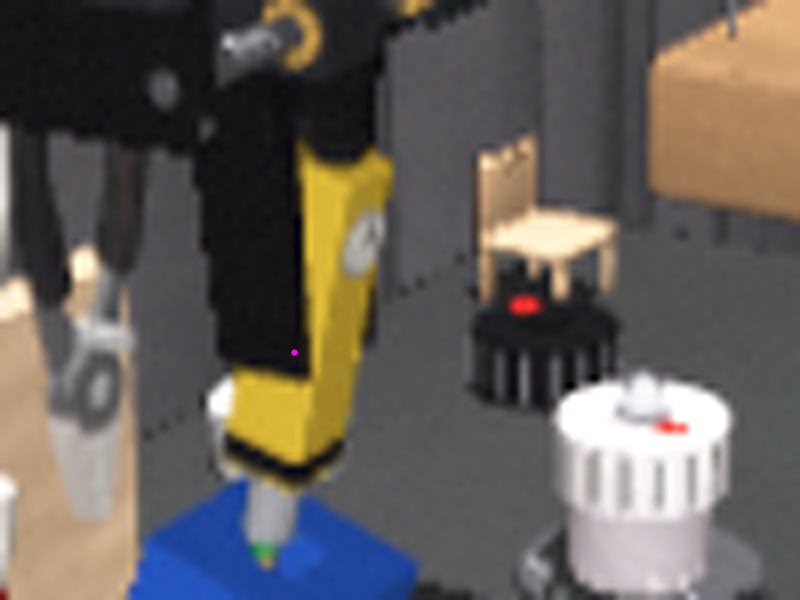

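Emit:
send_rows --plan "4 0 -0.6 0 15; 4 0 -0.5 0 15; 4 0 -0.4 0 15; 4 0 -0.2 0 15; 0 0 0 0 15"

```text
t: 19.9
eef_pos: [529.5, 102.5, 111.1]
tcp_rot: [3.128, 0.032, 0.008]
ft_force: [-2.9, -0.4, -0.1]
opening: 0.231
```

```bash
python3 - <<'E'
from h import *
s=env.state();print(s["t"],s["eef_pos"],s["tcp_rot"],s["opening"]*95.1,s["ft_force"],s["moment"])
p=eyes.read_camera("side"); e=s["eef_pos"]
crop(p,(170,140,100,75),"side19",[proj(p,[[521,102,60],[521,102,170]])],pts=proj(p,[e]))
E
```

```text
19.9 [529.46610501 102.5192962  111.12783689] [3.12806497 0.03231319 0.00766734] 22.000626109660093 [-2.86746842 -0.35383493 -0.10604759] [0.02033875 0.58704844 0.02295097]
```

View pics/side19.png

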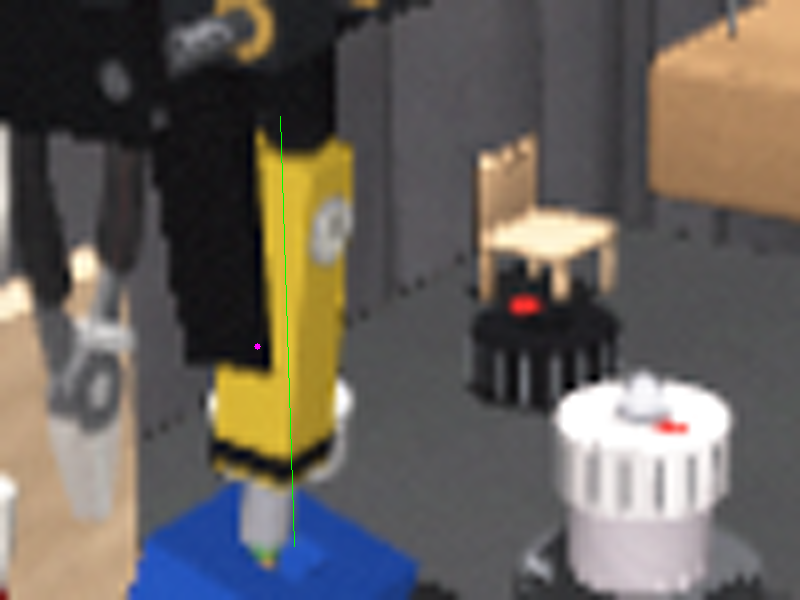

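Emit:
send_rows --plan "3.5 0 0 0 15; 3.5 0 0 0 15; 3.5 0 0 0 15; 3 0 0 0 15; 0 0 0 0 15"

```text
t: 20.45
eef_pos: [539.0, 102.6, 110.9]
tcp_rot: [3.128, 0.043, 0.008]
ft_force: [-2.6, 0.0, -1.4]
opening: 0.225
```

```bash
python3 - <<'E'
from h import *
s=env.state();print(s["t"],s["eef_pos"],s["tcp_rot"],s["opening"]*95.1,s["ft_force"],s["moment"])
p=eyes.read_camera("side"); e=s["eef_pos"]
crop(p,(170,140,80,60),"side20",[proj(p,[[530,102,60],[530,102,170]])],pts=proj(p,[e]))
E
```

```text
20.45 [538.9812465  102.56963087 110.92707965] [3.12754739 0.04271341 0.00762703] 21.3758813461516 [-2.58813242e+00  1.04461742e-03 -1.39391684e+00] [ 0.07869558  0.66498703 -0.02231187]
```

View pics/side20.png

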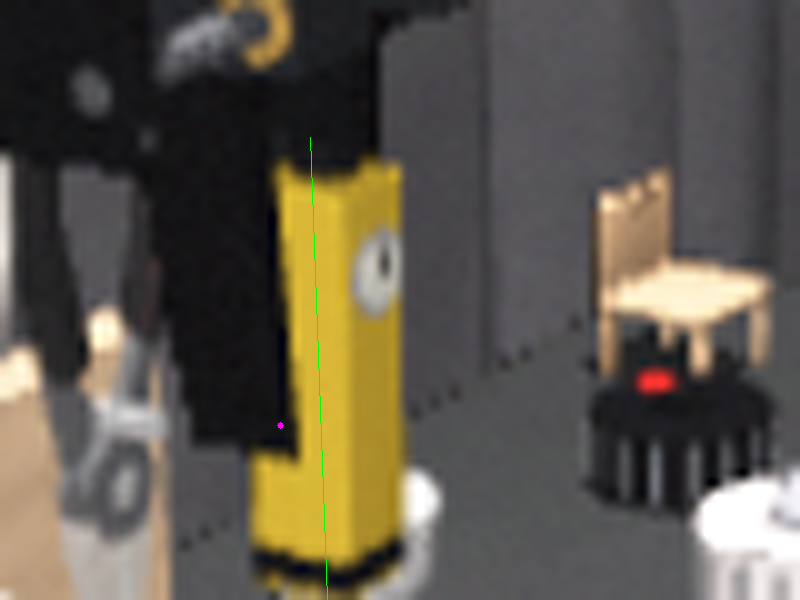

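Emit:
send_rows --plan "3.5 0 0 0 15; 3.5 0 0 0 15; 2.5 0 0 0 15; 0 0 0 0 15"

```text
t: 20.9
eef_pos: [545.7, 102.6, 110.5]
tcp_rot: [3.127, 0.05, 0.008]
ft_force: [-3.3, -0.2, -0.2]
opening: 0.229
```

Emit:
send_rows --plan "0 0 -4 0 15; 0 0 -8 0 15; 0 0 -10 0 15; 0 0 -8 0 15; 0 0 -4 0 15; 0 0 0 0 15; 0 0 0 0 15"

```text
t: 21.6
eef_pos: [551.0, 103.1, 149.6]
tcp_rot: [3.128, 0.04, 0.008]
ft_force: [0.8, -0.1, -1.8]
opening: 0.226
```

```bash
python3 - <<'E'
from h import *
s=env.state();print(s["t"],s["eef_pos"],s["tcp_rot"],s["opening"]*95.1,s["ft_force"],s["moment"])
p=eyes.read_camera("side"); e=s["eef_pos"]
crop(p,(170,120,100,75),"side21",[proj(p,[[e[0],102,60],[e[0],102,190]])],pts=proj(p,[e]))
p=eyes.read_camera("top"); 
crop(p,(140,110,120,90),"top21",pts=proj(p,[e]))
E
```

```text
21.6 [550.98229203 103.14697531 149.63649107] [3.12759433 0.0399144  0.00769797] 21.450437594937846 [ 0.79313174 -0.1002262  -1.82823313] [ 0.0449034  -0.03370907  0.0107865 ]
```

View pics/side21.png

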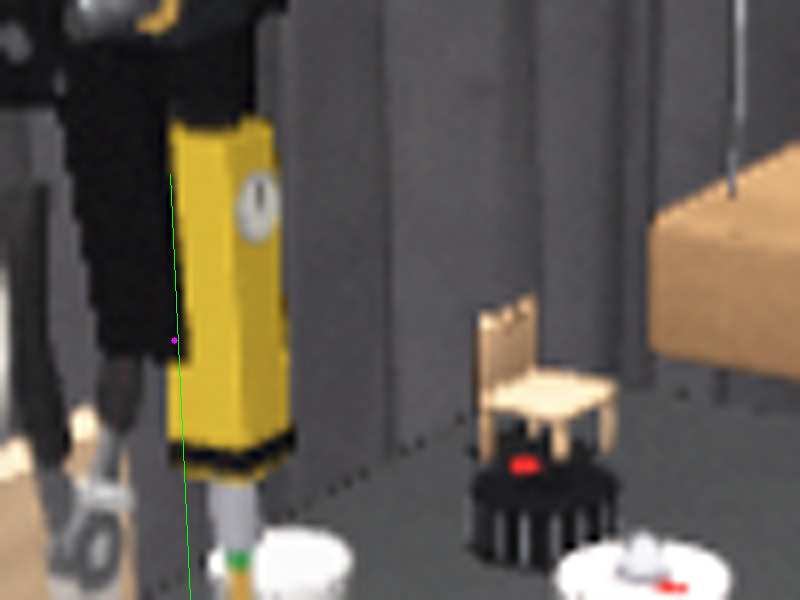

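View pics/top21.png

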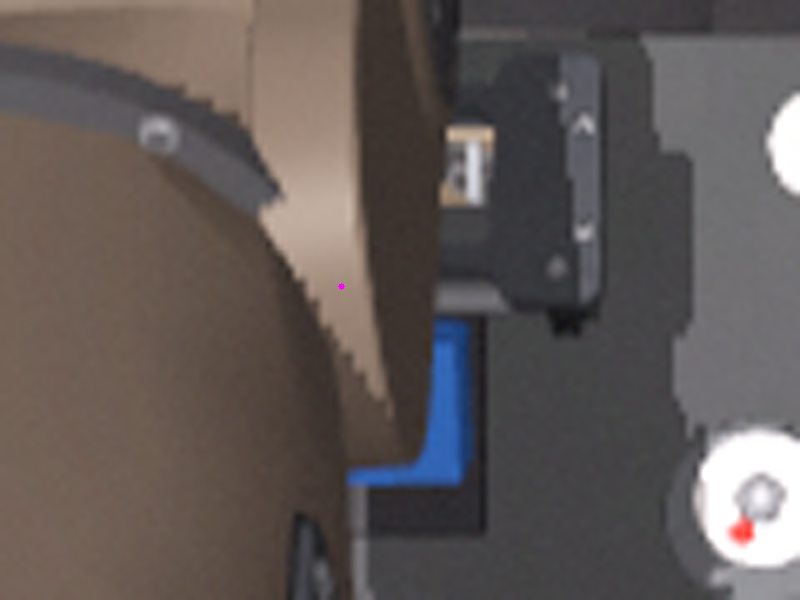

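The gauge is out and upright to within about 1° in this view. It slid about 15 mm towards the pad edge while swivelling. Next I measure the dot and the gauge tip carefully.

```bash
cat > dot.py <<'E'
from h import *
import pickle
ps=pickle.load(open("ps10.pkl","rb"))
for n in ps:
    p=ps[n]; im=p["image"].astype(float); c=proj(p,[486,-24,52])[0]
    w=np.clip(im[...,0]-im[...,1]-25,0,None); yy,xx=np.mgrid[:384,:512]; w=w*(np.hypot(xx-c[0],yy-c[1])<7)
    uv=[(xx*w).sum()/w.sum(),(yy*w).sum()/w.sum()]; d=ray(p,uv,52); v=d[:2]-[496.4,-31.6]
    print(n,uv,d,np.hypot(*v),np.degrees(np.arctan2(v[1],v[0])))
E
python3 dot.py
```

```text
side [np.float64(253.40275049115914), np.float64(192.86836935166994)] [484.94953163 -27.78683448  52.        ] 12.0686974086549 161.58152295996317
top [np.float64(250.90881458966567), np.float64(189.2158054711246)] [485.01088365 -24.99626955  52.        ] 13.16515199576042 149.89363447458962
```

Emit:
send_rows --plan "0 0 -5 0 15; 0 0 -8 0 15; 0 3 -6 0 15; -2 8 -3 0 15; -4 10 0 0 15; -4 10 0 0 15; -4 10 0 0 15; -3 6 0 0 15"

```text
t: 22.5
eef_pos: [533.4, 52.3, 174.1]
tcp_rot: [3.127, 0.042, 0.008]
ft_force: [0.4, -0.6, -0.9]
opening: 0.23
```

```bash
python3 - <<'E'
from g import *
s=env.state();print(s["t"],s["eef_pos"],s["tcp_rot"])
p=eyes.read_camera("side"); e=s["eef_pos"]
pickle.dump((p,s),open("ps22.pkl","wb"))
crop(p,(195,115,64,64),"side22")
E
```

```text
22.5 [533.40870972  52.34766577 174.1077743 ] [3.1272878  0.04187978 0.0081382 ]
```

View pics/side22.png

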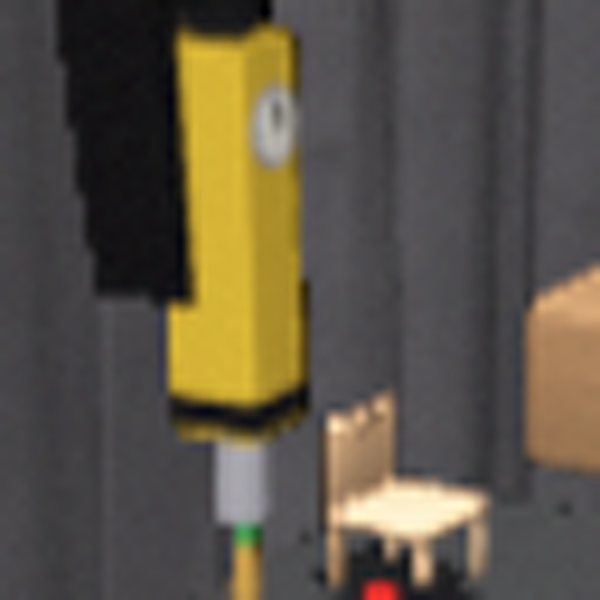

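```bash
python3 - <<'E'
from g import *
p,s=pickle.load(open("ps22.pkl","rb"))
crop(p,(205,155,40,30),"side23")
E
```

```text
(no output)
```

View pics/side23.png

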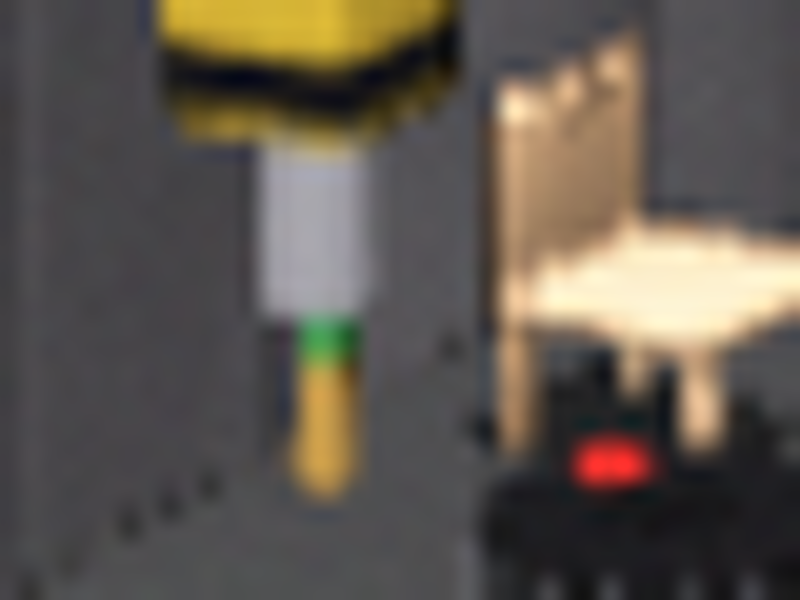

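```bash
python3 - <<'E'
from g import *
from scipy.optimize import least_squares
p,s=pickle.load(open("ps22.pkl","rb"))
# side22 pixel -> image
f=lambda u,v:np.array([195+u/9.375-.5,115+v/9.375-.5])
Y=s["eef_pos"][1]+.28
obs={"tip":[220.8,179.3],"e0":f(254,437),"e1":f(246,38)}
lat=-.0146
def model(q):
    R=Rg(q[2],.008,lat); t=np.array([q[0],Y-.5,q[1]])
    P=np.array([[0,0,0],[-11,11,40],[-11,11,124]])@R.T+t
    return proj(p,P)
r=least_squares(lambda q:(model(q)-np.array([obs["tip"],obs["e0"],obs["e1"]])).ravel(),[520,90,0])
print(r.x,np.degrees(r.x[2]),np.round(r.fun,2))
print("tip rel TCP",r.x[0]-s["eef_pos"][0],r.x[1]-s["eef_pos"][2])
q=r.x;R=Rg(q[2],.008,lat);t=np.array([q[0],Y-.5,q[1]])
P=proj(p,box_pts(t,R,40,124)); ax=proj(p,np.array([[0,0,0],[0,0,40.]])@R.T+t)
s1=proj(p,np.array([[-6.5*np.cos(a),6.5*np.sin(a),20] for a in np.linspace(0,6.3,40)])@R.T+t)
crop(p,(195,115,64,70),"side24",[P[[0,1,2,3,0]],P[[4,5,6,7,4]],P[[0,4]],P[[1,5]],P[[2,6]],P[[3,7]],ax,s1])
E
```

```text
[ 5.17927753e+02  1.06286774e+02 -1.19247935e-02] -0.6832403382501451 [-0.01 -1.1   0.36  0.6  -0.29  0.4 ]
tip rel TCP -15.480956569571731 -67.8210002701535
```

View pics/side24.png

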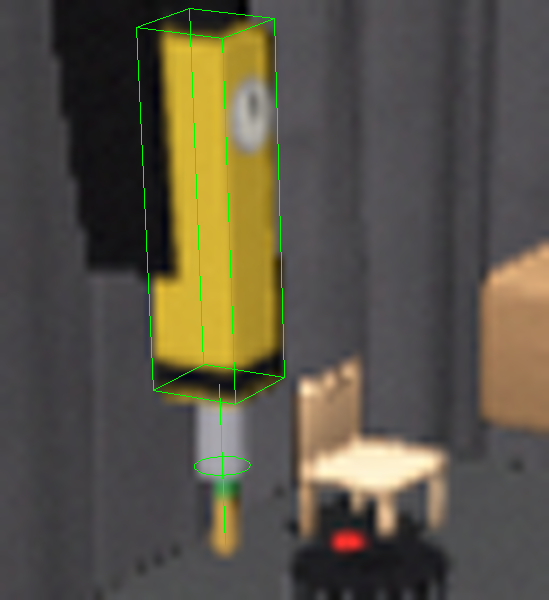

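Emit:
send_rows --plan "-3 6 0 0 15; -5 11 0 0 15; -6 14 0 0 15; -6 14 0 0 15; -5 11 0 0 15; -3 7 0 0 15; -1 3 0 0 15; 0 0 0 0 15"

```text
t: 23.35
eef_pos: [501.7, -21.1, 176.5]
tcp_rot: [3.127, 0.042, 0.006]
ft_force: [-0.1, 0.3, -0.8]
opening: 0.231
```

Emit:
send_rows --plan "0 1 5 0 15; 0 1 9 0 15; 0 0.4 9 0 15; 0 0 9 0 15; 0 0 6 0 15; 0 0 3 0 15; 0 0 0 0 15; 0 0 0 0 15"

```text
t: 24.15
eef_pos: [499.9, -23.0, 130.6]
tcp_rot: [3.128, 0.044, 0.008]
ft_force: [0.8, 0.1, -1.4]
opening: 0.229
```

```bash
python3 - <<'E'
from g import *
s=env.state();print(s["t"],s["eef_pos"],s["tcp_rot"],s["ft_force"])
p=eyes.read_camera("side"); e=s["eef_pos"]
pickle.dump((p,s),open("ps25.pkl","wb"))
t=e+[-15.1,-.95,-67.8]; D=np.array([484.3,-25.2,52])
crop(p,(230,150,48,48),"side25",[proj(p,circ(*D,5))],pts=proj(p,[t]))
crop(p,(215,115,80,80),"side25b",[proj(p,[[e[0]-15,e[1],60],[e[0]-15,e[1],190]])])
p=eyes.read_camera("top");crop(p,(210,140,80,60),"top25")
E
```

```text
24.15 [499.85826666 -23.0493505  130.60940032] [3.12765806 0.04419229 0.00807949] [ 0.75251265  0.09643988 -1.40990192]
```

View pics/side25.png

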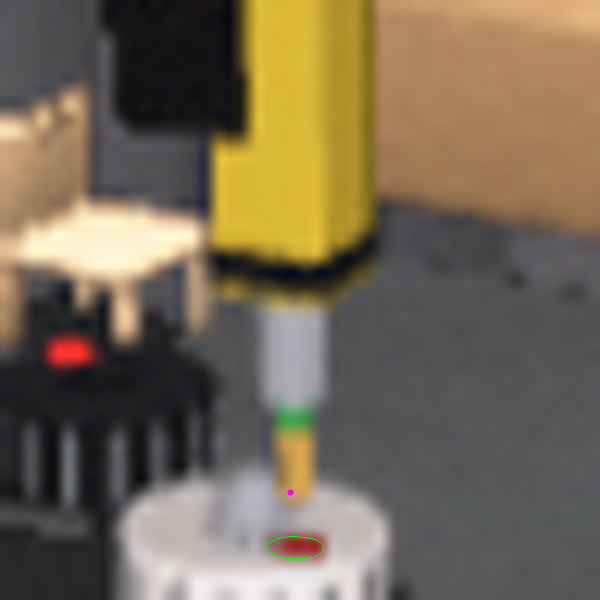

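View pics/side25b.png

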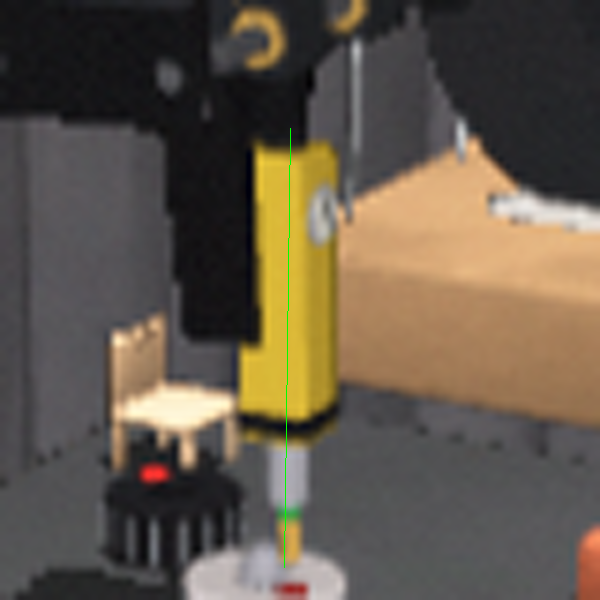

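View pics/top25.png

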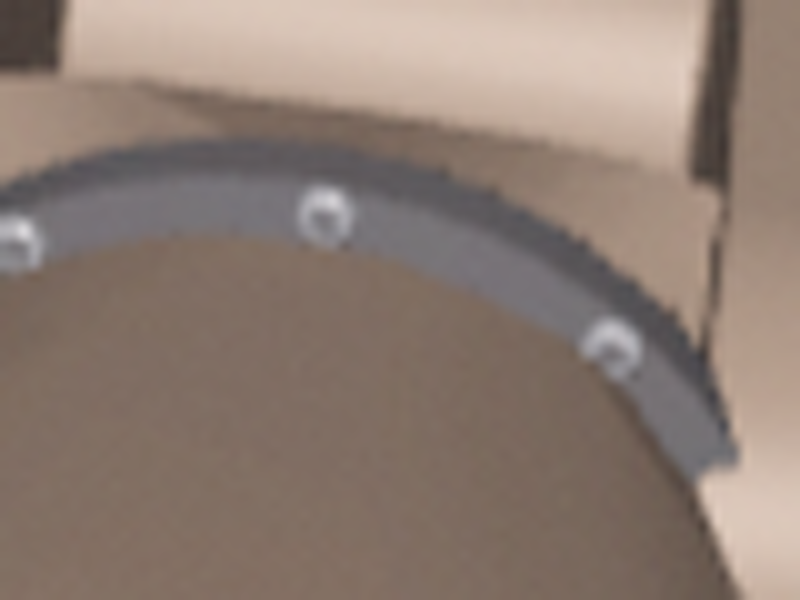

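Emit:
send_rows --plan "0.2 0.6 2 0 15; 0.2 0.6 2 0 15; 0 0 2 0 15; 0 0 0 0 15; 0 0 0 0 15; 0 0 0 0 15"

```text
t: 24.85
eef_pos: [500.4, -24.6, 125.0]
tcp_rot: [3.127, 0.042, 0.008]
ft_force: [-0.1, 0.4, -1.6]
opening: 0.23
```

```bash
cat > look.py <<'E'
from g import *
import sys
k=sys.argv[1]
s=env.state();print(s["t"],s["eef_pos"],s["tcp_rot"])
f=[]
p=eyes.read_camera("side"); e=s["eef_pos"]
t=e+[-16,-.95,-70]; D=np.array([483.9,-25.3,52])
print("tip est",t)
crop(p,(230,150,48,48),"side"+k,[proj(p,circ(*D,5))],pts=proj(p,[t]))
for i in range(4):
    q=eyes.read_camera("side"); f.append(env.state()["ft_force"])
print(np.mean(f,0),np.std(f,0))
E
python3 look.py 26
```

```text
24.85 [500.39649118 -24.57293454 125.02094263] [3.1273557  0.04229183 0.00791058]
tip est [484.39649118 -25.52293454  55.02094263]
[ 0.10920566  0.04657279 -1.67747344] [0.10419969 0.43303736 0.5533128 ]
```

View pics/side26.png

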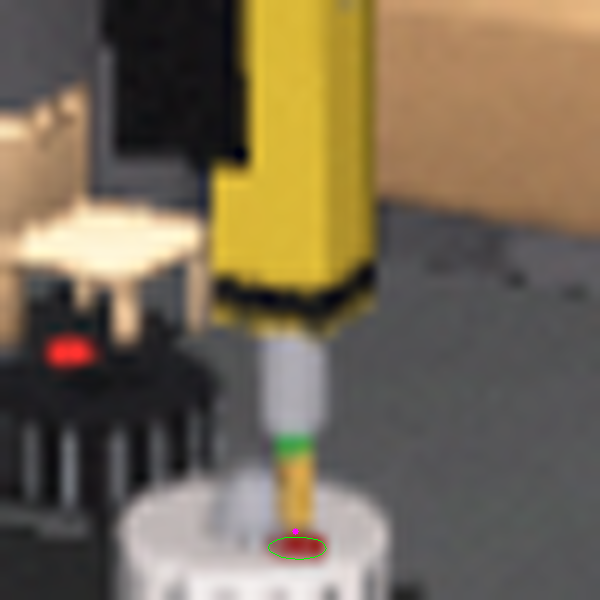

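Emit:
send_rows --plan "-0.2 0 1.5 0 15; 0 0 1.5 0 15; 0 0 1 0 15; 0 0 0 0 15; 0 0 0 0 15"

```text
t: 25.6
eef_pos: [500.2, -24.6, 120.9]
tcp_rot: [3.127, 0.042, 0.008]
ft_force: [0.0, -0.2, 0.3]
opening: 0.229
```

```bash
python3 look.py 27
```

```text
25.6 [500.16433614 -24.62440116 120.85321591] [3.12728376 0.04180306 0.00795707]
tip est [484.16433614 -25.57440116  50.85321591]
[-0.06532634  0.19200352 -0.71535113] [0.51787308 0.51524086 0.25178697]
```

View pics/side27.png

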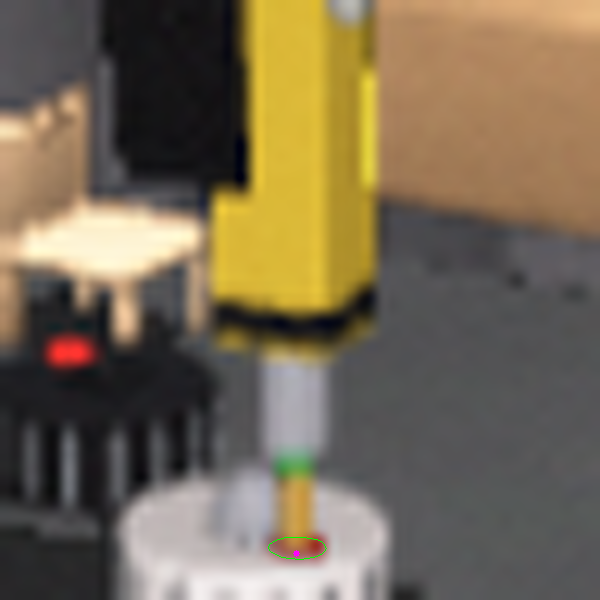

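Emit:
send_rows --plan "0.1 0 1 0 15; 0 0 1 0 15; 0 0 1 0 15; 0 0 0 0 15; 0 0 0 0 15"

```text
t: 26.35
eef_pos: [500.1, -24.7, 117.8]
tcp_rot: [3.127, 0.042, 0.008]
ft_force: [-1.4, 0.4, 0.3]
opening: 0.229
```

```bash
python3 look.py 28
```

```text
26.35 [500.14813493 -24.67746692 117.75630992] [3.12723113 0.04161549 0.00790413]
tip est [484.14813493 -25.62746692  47.75630992]
[-0.03186334  0.27917088  0.19181531] [0.11436428 0.62089142 0.54175672]
```

View pics/side28.png

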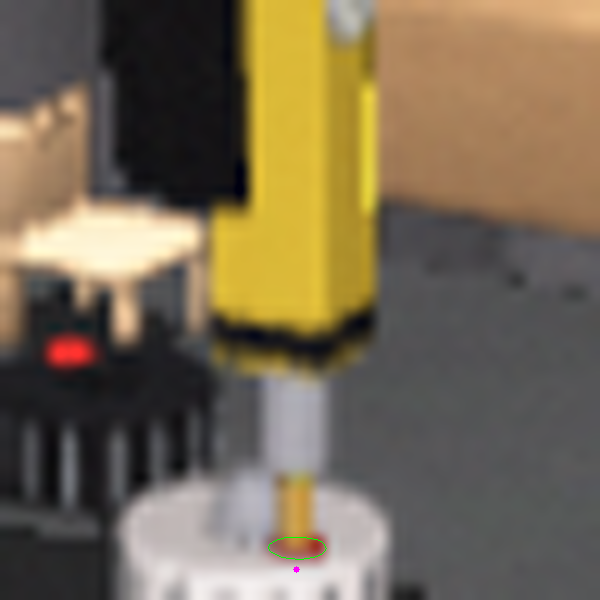

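```bash
python3 - <<'E'
from g import *
f=[]
for i in range(14):
    p=eyes.read_camera("side"); f.append(env.state()["ft_force"])
print(np.mean(f,0),np.std(f,0)/14**.5)
crop(p,(243,180,24,18),"side29")
p0,s0=pickle.load(open("ps25.pkl","rb"))
for q,r in((p0,range(180,194)),(p,range(184,197))):
    print([tuple(q["image"][y,253]) for y in r] and [(y,*map(int,q["image"][y,253])) for y in r])
E
```

```text
[-0.16747518 -0.25701789  0.31455503] [0.1633512  0.15382588 0.16219447]
[(180, 173, 170, 177), (181, 174, 172, 179), (182, 146, 169, 157), (183, 68, 161, 80), (184, 139, 160, 78), (185, 204, 161, 78), (186, 202, 158, 80), (187, 201, 157, 77), (188, 204, 161, 81), (189, 202, 163, 97), (190, 162, 148, 131), (191, 169, 163, 165), (192, 163, 135, 138), (193, 148, 35, 34)]
[(184, 174, 173, 180), (185, 174, 171, 180), (186, 175, 173, 180), (187, 167, 166, 159), (188, 172, 157, 90), (189, 203, 159, 80), (190, 203, 160, 80), (191, 205, 161, 81), (192, 204, 160, 81), (193, 186, 130, 65), (194, 166, 113, 110), (195, 214, 206, 205), (196, 238, 233, 232)]
```

View pics/side29.png

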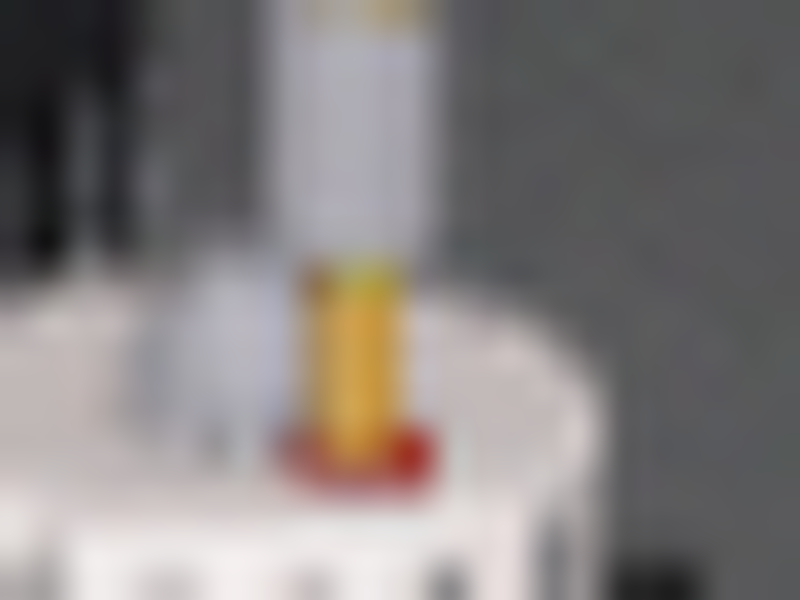

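Emit:
send_rows --plan "0 0 0.5 0 15; 0 0 0 0 15; 0 0 0 0 15; 0 0 0 0 15"

```text
t: 27.7
eef_pos: [500.1, -24.7, 117.2]
tcp_rot: [3.127, 0.042, 0.008]
ft_force: [0.4, -0.2, 1.7]
opening: 0.226
```

```bash
python3 - <<'E'
from g import *
f=[]
for i in range(12):
    p=eyes.read_camera("side"); f.append(env.state()["ft_force"])
s=env.state(); e=s["eef_pos"]; print(s["t"],e,s["tcp_rot"],s["opening"])
print(np.mean(f,0),np.std(f,0)/12**.5)
print([(y,*map(int,p["image"][y,253])) for y in range(185,196)])
t=np.array([484,-25.5,52.])-[0,0,5]; R=Rg(-.01,.008,-.0146)
P=proj(p,box_pts(t,R,40,124))
crop(p,(215,110,80,100),"side30",[P[[0,1,2,3,0]],P[[4,5,6,7,4]],P[[0,4]],P[[1,5]],P[[2,6]],P[[3,7]],proj(p,circ(496.4,-31.6,52,24))])
cv2.imwrite("pics/side31.png",cv2.resize(p["image"][:,:,::-1],(800,600)))
E
```

```text
28.3 [500.11357251 -24.67678917 117.22484799] [3.12722898 0.04157815 0.00797304] 0.23137141005985015
[-0.05190697  0.02581667  0.80331453] [0.16559985 0.12934332 0.12474281]
[(185, 174, 172, 179), (186, 174, 172, 180), (187, 176, 169, 165), (188, 190, 160, 110), (189, 203, 160, 79), (190, 204, 160, 81), (191, 204, 160, 81), (192, 204, 160, 80), (193, 192, 136, 68), (194, 167, 114, 110), (195, 213, 206, 205)]
```

View pics/side30.png

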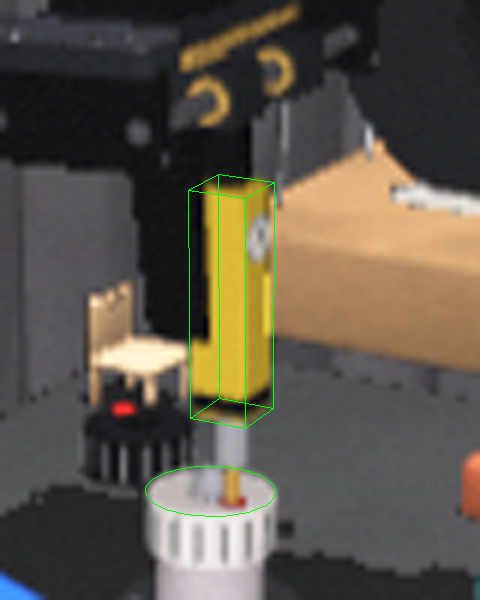

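View pics/side31.png

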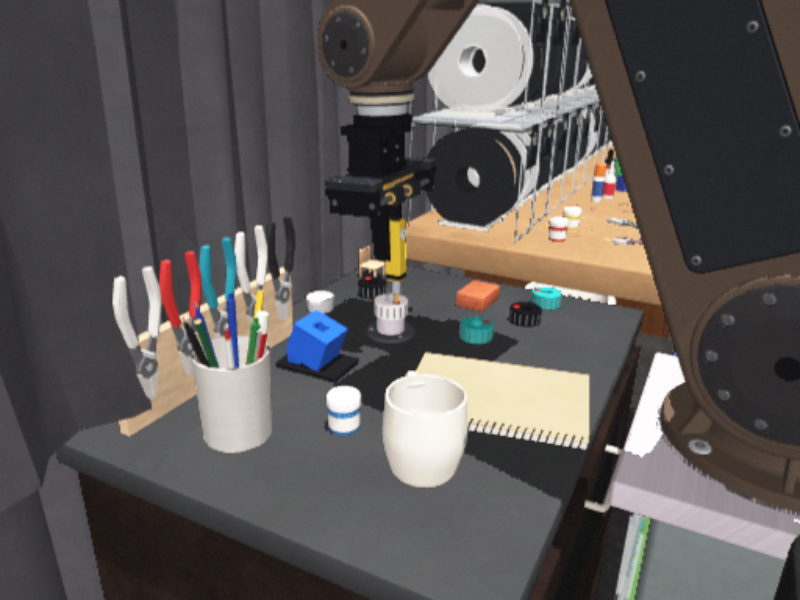

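```bash
python3 -c "
from cell import job_done
print(job_done())"
```

```text
the job is handed in; nothing more can be done
None
```

The job is handed in at about 28 s, with the gauge still gripped and its tip pressing on the ring's red dot.

**Ring:** I gripped the white ring, lowered it over the spindle onto the shoulder with the red dot up, and let go. In both views its outline then matched the fully seated position to about half a pixel.

**Gauge:** I drew it out of the rest. The tool can only point down, so I swivelled the gauge upright in the fingers with its plunger bearing on the rim of the hole. Then I carried it over and pressed it on the dot.

**Last checks:**
- **Tip position:** the tip is on the middle of the dot in the side view. The arm hid that spot from the top camera, so the position along the side camera's line of sight is calculated, not seen.
- **Plunger:** the green band has just disappeared. The force rose by about 2.5 N with roughly 0.3 N of noise, against 2.4 N expected at half way.
- **Upright:** the last fit of the gauge, before I lowered it, gave a lean of about 0.7°. In the final picture it still matches a near-vertical outline.
- **Bystanders:** they looked in place in the last side view. I did not measure their positions.

**Not as planned:** the gauge slid about 15 mm sideways in the fingers while swivelling. Only about 5 mm of the pads' width still holds it, though it held steady through the pressing. The tool itself also tilted about 2.4°.

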